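Clear the packing bench into the push-latch drawer

ROBOT

A 7-joint arm with a two-finger parallel gripper is mounted at the origin on the work surface. World frame = base frame: x ahead of the robot, y to its left, z up, the work surface at z = 0. Lengths are in m, angles in rad, forces in N, time in s.
With the tool pointing down it reaches from about 0.4 to 0.9 m from the base axis. Payload 5.5 kg.
Tool frame: the origin (TCP) lies midway between the tips of the shut fingers; the grasp point (between the pads) lies 19 mm behind it; z points along the fingers, y is the line along which they close (so a half turn about z gives the same grasp; the last joint's range is limited). The gripper opens to 92 mm and grips with 3 to 60 N. Pads are 19 mm wide; open, the fingers measure 130 mm over their backs; the gripper's body (75 mm by 190 mm) begins 47 mm behind the grasp point.
Start: joints at [-0.841, 0.501, -0.427, 1.55, 0.221, 1.138, -0.21], TCP at [0.292, 0.58, 0.227] pointing down, gripper open.
Joint ranges: [-2.88, 2.88], [-0.31, 2.03], [-1.54, 1.56], [0.2, 2.42], [-1.41, 4.55], [0.19, 2.02], [-2.57, 2.57]. Speed limits (rad/s): [2.57, 2.57, 3.14, 3.14, 3.14, 3.14, 3.14].

INTERFACE

Orientations are given as [roll, pitch, yaw] about the fixed x, y, z axes, in that order (R = Rz(yaw) Ry(pitch) Rx(roll)).
In Python, from cell import robot gives the robot as it stands. The module is installed in compiled form; this text tells all that it offers.
- The arm moves only by the tool apply_moves, never from a script. Its argument "steps" is a list of rows, each an object with "grip": the opening, from 0 (shut) to 1 (fully open); "linear": the shift along the tool's x, y, z in mm, a list of three; "turn": the turn, a rotation vector about the tool's x, y, z in rad, a list of three. A call has 1 to 10 rows; each row shifts and turns the commanded pose from where the row before left it, along the tool's axes as they then stand; what a row does not reach is not made up. A row lasts 1/10 s, in which the tool goes at most 50 mm and 8.59 degrees, less where a joint would pass 70% of its speed; a pose out of reach is approached as far as the arm can. A call is refused whole if a number of a shift passes 50 or a number of a turn 0.15, either way. A call with a gripper value outside its range is refused whole. The fingers move at their own pace and stop on an object; the grip force is fixed at half the most. Time passes only in rows, so rows that do not move let the fingers close. It gives the time, the measured TCP pose, the force, the opening and the grip force at its end, in the units of the state.
- robot.state(): the state, without advancing time (a new reading comes with each control period).
- robot.snapshot(name): name is "side" or "top" or "wrist"; returns the picture (400x640x3 uint8, red, green, blue); there is no depth.
- robot.calibration(name): a dict with "fx", "fy", "cx", "cy" (pixels), "pose" (4x4, takes a point from camera to world coordinates). Camera axes: x right, y up, looking along -z (the intrinsics and any distortion apply to the point x, -y, -z); pixel columns grow to the right and rows downward; lengths in m; the calibration is good to about 2 mm. The wrist camera is an equidistant fisheye: a pixel r from the principal point sees the ray r / f radians off the axis. A picture is of the moment at which its call begins: read the wrist's pose just before it. calibration takes no time and is no camera call; for the wrist camera it gives the pose at the moment of the call.
- robot.sign_off(): hands the job in; it is judged then, once.
Trained networks look in the newest picture that a camera, given by its name, has taken for a name from the list of things; names that differ only in an ending like _2 or _b are one class to them, and where a whole thing is asked for, a point or a joint stands for the part that bears it (a point fixed in the world has none). Each returns a list of dicts, best first, with "p" (0 to 1); they miss things now and then, are a little off and sometimes report something else, mostly with a low value. They report only what shows in the picture. A call takes as long as a camera call.
- robot.spot_in(name, camera): "centre" ([x, y, z] in m, in world coordinates, good to about 4 mm: the middle of the surface that is visible of it).
The state is a dict: "t": time; "joints": joint angles; "dq": joint speeds; "tau": joint torques, N m; "tool_pos": TCP position; "ee_rot": TCP orientation; "force": force on the tool from outside, world axes, zero at the start; "wrist_torque": the same for the moment, N m; "finger_gap": finger opening in m; "grip_force": force on a finger pad.
Only numpy, scipy, OpenCV 4.12 (cv2) and the standard library are available. Lean on these libraries where they do the work, as an engineer would, in place of code of your own. Each camera call takes 0.05 s, during which the arm holds its last target. There are 200 camera calls.

TASK

Clear the packing bench for the next shift: put every small brown carton into the blue-fronted push-latch drawer (it has no handle: a full push on its front, then let go, makes it spring open or stay shut by turns, and a push that stops short changes nothing, so check), then push the loaded drawer in and make sure that it stays shut. Stand the red tape dispenser on the bench exactly midway between the green label box and the yellow note tray, centred on the line between their centres, without shifting those two, and leave everything else where it is.

Things in the scene. Friction and masses are not known exactly. Their poses are not given: they have to be found in the camera images.
- carton0: small brown cardboard carton with a paper label, 120 g, 40 mm (its x) by 56 mm (its y) by 48 mm high (its z); origin at the centre of its underside. Two to four of the four cartons are present; an absent one reads None from the start
- carton1: small brown cardboard carton with a paper label, 120 g, 40 mm (its x) by 56 mm (its y) by 48 mm high (its z); origin at the centre of its underside. Two to four of the four cartons are present; an absent one reads None from the start
- carton2: small brown cardboard carton with a paper label, 120 g, 40 mm (its x) by 56 mm (its y) by 48 mm high (its z); origin at the centre of its underside. Two to four of the four cartons are present; an absent one reads None from the start
- carton3: small brown cardboard carton with a paper label, 120 g, 40 mm (its x) by 56 mm (its y) by 48 mm high (its z); origin at the centre of its underside. Two to four of the four cartons are present; an absent one reads None from the start
- drawer (a joint): drawer opening in m: about 0.001 latched shut, 0.130 sprung fully open, -0.0115 pressed in to the stop. Push-push latch: pressed to the stop or within 1.5 mm of it (10 to 20 N does it) and let go, it stays shut if it was open, and springs open in about 1 s if it was shut; a push that stops short changes nothing. It starts shut
- drawer_front (a point): centre of the outer face of the drawer's blue front panel (276 mm wide along y, from 6 to 78 mm above the bench, 12 mm thick), 45 mm above the bench; moves with the drawer. x points into the cabinet (the way to push), y along the panel, z up. The spring pushes it out along -x with 5 N (shut) to 3 N (open); a damper adds 22 N per m/s
- drawer_in (a point): point on the drawer's inner floor, 9 mm above the bench, axes as drawer_front, moves with it. The tray reaches from x -73 (back of the front panel) to +76 mm and y -127 to +127 mm; side and rear walls 25 mm high. When open, x -70 to +70 is clear of the cabinet. Four cartons fit in a row along y at -94.5, -31.5, 31.5, 94.5 mm, 56 mm sides along y
- unit: grey steel cabinet of the drawer, fixed to the bench, 240 mm deep (x) by 280 mm wide (y) by 82 mm high; origin at the centre of its underside, front towards -x. Its top plate's underside is 63 mm above the drawer's floor, so cartons stand singly. With the drawer shut the panel's outer face is 25 mm in front of the cabinet's front edge
- dispenser: red desktop tape dispenser, 350 g, with a brown tape roll in its middle: base 110 mm (its x) by 44 mm (its y) by 34 mm high, with a 56 mm long hub of the same 44 mm width in the middle up to 70 mm high; origin at the centre of its underside, z up. Grasp it across its 44 mm width at the hub. Its heading does not matter
- green_box: green label box, 90 x 90 mm, 55 mm high, 0.7 kg, standing loose; origin at the centre of its underside; the note tray stands about 240 mm away along its -y axis
- note_tray: yellow tray of sticky notes, 85 x 85 mm, 45 mm high, 0.5 kg, standing loose; origin at the centre of its underside
- tape_roll: bystander: brown parcel tape roll, 90 mm across, 48 mm high; origin at the centre of its underside
- stapler: bystander: black stapler 130 mm long (its y), 44 mm high; origin at the centre of its underside
- marker: bystander: blue marker pen, 120 mm long (its y), 12 mm thick; origin at the centre of its underside

How it is judged:
On the way, in this order (a step that is already met when the one before it is completed fails the run):
1. the drawer has sprung open (value of joint drawer above 0.1 m), for 0.2 s.
2. every carton present is inside the open drawer (x of carton0 in the frame of drawer_in between -0.075 and 0.085 m and y of carton0 in the frame of drawer_in between -0.135 and 0.135 m and z of carton0 in the frame of drawer_in between -0.01 and 0.065 m and x of carton1 in the frame of drawer_in between -0.075 and 0.085 m and y of carton1 in the frame of drawer_in between -0.135 and 0.135 m and z of carton1 in the frame of drawer_in between -0.01 and 0.065 m and x of carton2 in the frame of drawer_in between -0.075 and 0.085 m and y of carton2 in the frame of drawer_in between -0.135 and 0.135 m and z of carton2 in the frame of drawer_in between -0.01 and 0.065 m and x of carton3 in the frame of drawer_in between -0.075 and 0.085 m and y of carton3 in the frame of drawer_in between -0.135 and 0.135 m and z of carton3 in the frame of drawer_in between -0.01 and 0.065 m and value of joint drawer above 0.1 m), for 0.2 s.
3. the loaded drawer is latched shut without being held (x of carton0 in the frame of drawer_in between -0.075 and 0.085 m and y of carton0 in the frame of drawer_in between -0.135 and 0.135 m and z of carton0 in the frame of drawer_in between -0.01 and 0.065 m and x of carton1 in the frame of drawer_in between -0.075 and 0.085 m and y of carton1 in the frame of drawer_in between -0.135 and 0.135 m and z of carton1 in the frame of drawer_in between -0.01 and 0.065 m and x of carton2 in the frame of drawer_in between -0.075 and 0.085 m and y of carton2 in the frame of drawer_in between -0.135 and 0.135 m and z of carton2 in the frame of drawer_in between -0.01 and 0.065 m and x of carton3 in the frame of drawer_in between -0.075 and 0.085 m and y of carton3 in the frame of drawer_in between -0.135 and 0.135 m and z of carton3 in the frame of drawer_in between -0.01 and 0.065 m and value of joint drawer between -0.004 and 0.005 m and contact force between each of the arm, the fingers and drawer below 0.3 N), for 0.4 s.
At the end, for the whole second after the job is handed in: every carton present lies in the drawer; the drawer is latched shut (joint between -4 and +5 mm) with nothing holding it; the dispenser stands upright at rest on the bench, its centre within 20 mm (along and across the line) of the midpoint, 120 mm from the green box's centre towards the note tray (x of carton0 in the frame of drawer_in between -0.075 and 0.085 m and y of carton0 in the frame of drawer_in between -0.135 and 0.135 m and z of carton0 in the frame of drawer_in between -0.01 and 0.065 m and x of carton1 in the frame of drawer_in between -0.075 and 0.085 m and y of carton1 in the frame of drawer_in between -0.135 and 0.135 m and z of carton1 in the frame of drawer_in between -0.01 and 0.065 m and x of carton2 in the frame of drawer_in between -0.075 and 0.085 m and y of carton2 in the frame of drawer_in between -0.135 and 0.135 m and z of carton2 in the frame of drawer_in between -0.01 and 0.065 m and x of carton3 in the frame of drawer_in between -0.075 and 0.085 m and y of carton3 in the frame of drawer_in between -0.135 and 0.135 m and z of carton3 in the frame of drawer_in between -0.01 and 0.065 m and value of joint drawer between -0.004 and 0.005 m and x of dispenser in the frame of green_box between -0.02 and 0.02 m and y of dispenser in the frame of green_box between -0.14 and -0.1 m and angle between dispenser's own z axis and vertical below 0.12 rad and height (world z) of dispenser below 0.008 m and linear speed of dispenser below 0.02 m/s); the robot touches nothing.
It fails at once if the green box is shifted by more than 15 mm (distance of green_box from where it was at the start of the episode above 0.015 m).
It fails at once if the note tray is shifted by more than 15 mm (distance of note_tray from where it was at the start of the episode above 0.015 m).
It fails at once if a bystander is disturbed (moved more than 40 mm) (distance of any of tape_roll, stapler, marker from where it was at the start of the episode above 0.04 m).
Of carton0, carton1, carton2, carton3 only 2 to 4 are there at a start; the rules pass over those that are not, and their reading is None.
At some moment in a run one of carton0, carton1, carton2, carton3 may be knocked a few centimetres aside while the robot is not near it.
Once in a run the grip may slacken for a moment while it holds something.
It also fails if it takes over 210 s, if anything falls off the work surface, if the arm or the gripper's body presses on something with over 40 N, if the wrist force passes 120 N, or if a joint passes its speed limit or range.

## Working session

There is one attempt and no reset: what is moved stays moved. The work goes in short steps, Python scripts to look and compute and a tool call to move; the robot and the scene stay as the last step left them, time stands still between calls to the robot, and variables do not carry over. Pictures are saved under pics/ and viewed, at most 18 in all, crops included, and the job is handed in when it is done.

Besides the shell and the picture viewer there is one more tool, called after "Request:" as name(argument=value, ...), one argument or row to a line, values as JSON. apply_moves: Moves the arm, as the interface text tells. Its arguments: {"type":"object","properties":{"steps":{"type":"array","items":{"type":"object","properties":{"grip":{"type":"number"},"linear":{"type":"array","items":{"type":"number"}},"turn":{"type":"array","items":{"type":"number"}}}}}},"required":["steps"]}

```bash
mkdir -p pics; python3 - <<'E'
from cell import robot
import cv2,numpy as np
for n in ["top","side"]:
    im=robot.snapshot(n); cv2.imwrite(f"pics/{n}0.png",im[:,:,::-1])
    c=robot.calibration(n); print(n,c["fx"],c["cx"],c["cy"],np.round(c["pose"],3).tolist())
    for k in ["carton0","drawer_front","unit","dispenser","green_box","note_tray","tape_roll","stapler","marker"]:
        print(k,[(np.round(d["centre"],3).tolist(),round(d["p"],2)) for d in robot.spot_in(k,n)])
s=robot.state();print(s["t"],s["tool_pos"],s["ee_rot"],s["finger_gap"])
E
```

```text
top 491.7839173538607 314.07966103949343 201.0474432035822 [[0.022, 0.988, -0.151, 0.304], [-1.0, 0.023, 0.005, -0.047], [0.009, 0.151, 0.988, 1.375], [0.0, 0.0, 0.0, 1.0]]
carton0 [([0.43, -0.372, 0.048], 0.66), ([0.566, 0.152, 0.043], 0.16)]
drawer_front [([0.566, 0.151, 0.042], 0.65)]
unit [([0.684, 0.147, 0.082], 0.64)]
dispenser [([0.474, 0.391, 0.043], 0.79), ([0.31, 0.387, 0.043], 0.61)]
green_box [([0.635, -0.139, 0.057], 0.64)]
note_tray [([0.644, -0.375, 0.033], 0.73)]
tape_roll [([0.499, -0.53, 0.044], 0.66)]
stapler [([0.312, 0.386, 0.045], 0.78)]
marker [([0.289, -0.264, 0.011], 0.74)]
side 446.46617733071656 318.73664111152004 199.6745787366361 [[-0.963, 0.173, -0.207, 0.214], [-0.269, -0.576, 0.771, 1.094], [0.014, 0.799, 0.602, 0.971], [0.0, 0.0, 0.0, 1.0]]
carton0 []
drawer_front [([0.566, 0.171, 0.045], 0.78)]
unit [([0.684, 0.205, 0.088], 0.57)]
dispenser [([0.477, 0.421, 0.045], 0.59), ([0.564, 0.176, 0.037], 0.4)]
green_box [([0.636, -0.111, 0.053], 0.92)]
note_tray [([0.642, -0.363, 0.033], 0.88)]
tape_roll [([0.479, 0.417, 0.044], 0.68), ([0.528, -0.56, 0.048], 0.38)]
stapler [([0.297, 0.431, 0.023], 0.95), ([0.564, 0.178, 0.038], 0.54)]
marker []
1.0 [0.29248992 0.58047839 0.22674578] [3.14154629e+00 4.48624085e-06 2.67484197e+00] 0.09169046469764262
```

View pics/top0.png

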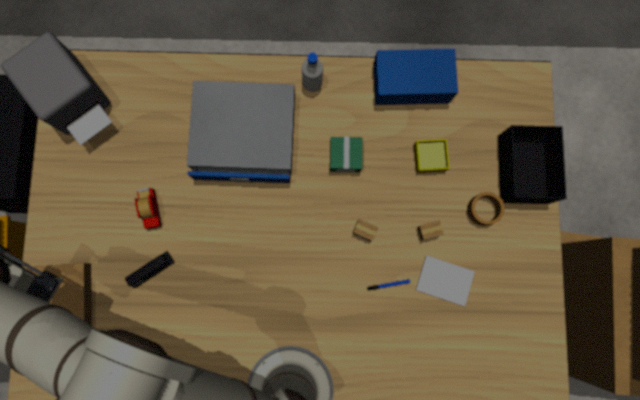

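View pics/side0.png

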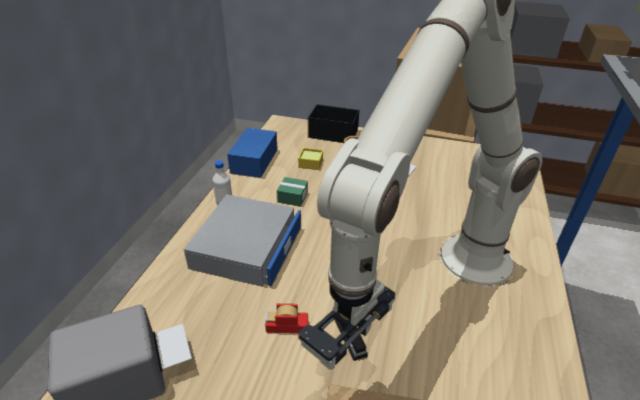

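The top view shows two cartons at (365,230) and (430,231), the dispenser at (148,209), and the drawer panel from (190,175) to (292,180). The side view shows the arm hiding the carton area. Next I'll measure the headings and edges.

```bash
cat > h.py <<'E'
from cell import robot
import cv2,numpy as np
from scipy.spatial.transform import Rotation as Rn
def ray(cal,px,wrist=False):
    u=(np.atleast_2d(px)-[cal["cx"],cal["cy"]])/[cal["fx"],cal["fy"]]
    if wrist:
        r=np.linalg.norm(u,axis=1,keepdims=True); d=np.c_[u*np.sinc(r/np.pi),np.cos(r)]
    else: d=np.c_[u,np.ones(len(u))]
    P=np.array(cal["pose"]); return P[:3,3],(d*[1,-1,-1])@P[:3,:3].T
def atz(cal,px,z,wrist=False):
    o,d=ray(cal,px,wrist); return o+d*((z-o[2])/d[:,2:])
def proj(cal,p):
    P=np.array(cal["pose"]); q=(np.atleast_2d(p)-P[:3,3])@P[:3,:3]*[1,-1,-1]
    return q[:,:2]/q[:,2:]*[cal["fx"],cal["fy"]]+[cal["cx"],cal["cy"]]
def projw(cal,p):
    P=np.array(cal["pose"]); q=(np.atleast_2d(p)-P[:3,3])@P[:3,:3]*[1,-1,-1]
    n=np.linalg.norm(q[:,:2],axis=1,keepdims=True); th=np.arctan2(n,q[:,2:])
    return q[:,:2]/n*th*cal["fx"]+[cal["cx"],cal["cy"]]
def go(p,yaw=None):
    "remaining shift in tool axes (mm), after turning (or with the present) yaw; and tool z turn"
    s=robot.state(); R=Rn.from_euler('xyz',s["ee_rot"])
    y0=s["ee_rot"][2]; y=y0 if yaw is None else yaw
    T=Rn.from_euler('xyz',[np.pi,0,y])
    d=np.asarray(p)-s["tool_pos"]
    a=(y0-y+np.pi)%(2*np.pi)-np.pi
    print("t",round(s["t"],2),"tcp",np.round(s["tool_pos"],4),"rot",np.round(s["ee_rot"],3),"gap",round(s["finger_gap"],4),"shift before turn",np.round(R.inv().apply(d)*1e3,1),"after turn",np.round(T.inv().apply(d)*1e3,1),"turnz",round(a,3))
E
python3 - <<'E'
from h import *
im=robot.snapshot("top"); c=robot.calibration("top")
big=cv2.resize(im,None,fx=6,fy=6,interpolation=cv2.INTER_CUBIC)
def crop(u,v,w,h,n): 
    return im[v-h:v+h,u-w:u+w]
a=cv2.resize(crop(398,225,54,40,0),None,fx=7,fy=7,interpolation=cv2.INTER_CUBIC)
b=cv2.resize(crop(241,170,54,40,0),None,fx=7,fy=7,interpolation=cv2.INTER_CUBIC)[:280]
b=cv2.resize(crop(241,178,54,20,0),None,fx=7,fy=7,interpolation=cv2.INTER_CUBIC)
d=np.vstack([cv2.convertScaleAbs(a,alpha=1.8)[:310],b])
cv2.imwrite("pics/crop1.png",d[:,:,::-1])
hsv=cv2.cvtColor(im,cv2.COLOR_RGB2HSV).astype(int)
def rect(m,z,n):
    k,l,st,ce=cv2.connectedComponentsWithStats(m.astype(np.uint8))
    for i in range(1,k):
        if st[i,4]>40:
            pts=np.argwhere(l==i)[:,::-1].astype(float)
            w=atz(c,pts,z)[:,:2]
            r=cv2.minAreaRect((w*1e3).astype(np.float32)); print(n,st[i].tolist(),np.round(r[0],1),np.round(r[1],1),round(r[2],1))
H,S,V=hsv[...,0],hsv[...,1],hsv[...,2]
rect((abs(H-60)<25)&(S>80)&(V>40)&(np.indices(H.shape)[0]<220),.055,"green")
rect((abs(H-30)<5)&(S>140),.045,"yellow")
rect(((H<6)|(H>174))&(S>120),.034,"red")
rect((abs(H-112)<14)&(S>110),.078,"blue")
print("c",hsv[230,365],hsv[231,430],hsv[245,400],hsv[152,431])
E
```

```text
green [330, 137, 13, 32, 385] [ 643.5 -111.6] [88.  33.3] 1.0
green [350, 137, 13, 33, 385] [ 643.3 -166.7] [90.5 33.3] 0.4
yellow [415, 139, 35, 33, 398] [ 645.6 -378.1] [89.4 90.9] 4.5
red [143, 189, 17, 40, 317] [479.  392.9] [108.4  43.6] 4.0
blue [374, 49, 83, 55, 4229] [ 862.1 -327.8] [156.6 229. ] 2.9
blue [308, 53, 9, 11, 86] [906.9 -39.3] [29.6 22.4] 1.4
blue [188, 170, 102, 12, 718] [566.8 150.7] [271.3  22.6] 89.0
blue [378, 280, 32, 8, 87] [ 290.3 -265.4] [ 6.9 82.7] 11.4
c [ 23 118 134] [ 20 131 134] [ 19 109 136] [ 30 124 136]
```

View pics/crop1.png

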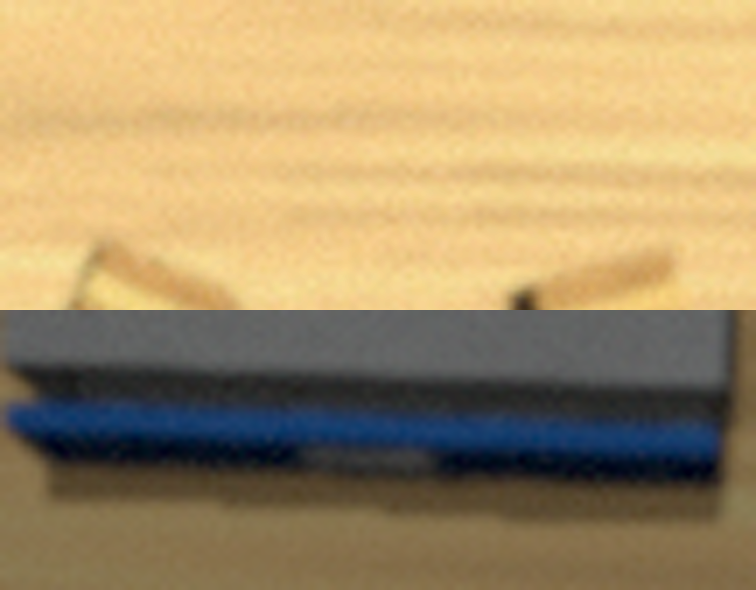

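```bash
python3 - <<'E'
from h import *
c=robot.calibration("top")
w=atz(c,[[190.6,174.4],[289.6,178.3]],.078);print(w)
d=w[0]-w[1];yaw=np.arctan2(-d[0],d[1]);print("yaw of drawer",yaw, w.mean(0))
go([0.50,0.15,0.25],np.pi+yaw)
E
```

```text
[[0.56759778 0.27912742 0.078     ]
 [0.56323274 0.01317692 0.078     ]]
yaw of drawer -0.016411475371697952 [0.56541526 0.14615217 0.078     ]
t 1.05 tcp [0.2925 0.5805 0.2267] rot [3.142 0.    2.675] gap 0.0919 shift before turn [-379.  -291.1  -23.3] after turn [-214.5 -427.   -23.3] turnz -0.45
```

Request:
apply_moves(
  steps=[
    {"grip": 0, "linear": [0, 0, 0], "turn": [0, 0, -0.15]},
    {"grip": 0, "linear": [0, 0, 0], "turn": [0, 0, -0.15]},
    {"grip": 0, "linear": [0, 0, 0], "turn": [0, 0, -0.15]},
    {"grip": 0, "linear": [-15, -45, 0], "turn": [0, 0, 0]},
    {"grip": 0, "linear": [-25, -45, 0], "turn": [0, 0, 0]},
    {"grip": 0, "linear": [-25, -45, 0], "turn": [0, 0, 0]},
    {"grip": 0, "linear": [-25, -45, 0], "turn": [0, 0, 0]},
    {"grip": 0, "linear": [-25, -45, 0], "turn": [0, 0, 0]},
    {"grip": 0, "linear": [-25, -45, 0], "turn": [0, 0, 0]},
    {"grip": 0, "linear": [-25, -45, 0], "turn": [0, 0, 0]},
  ],
)

```text
t: 2.05
tool_pos: [0.4488, 0.2687, 0.2271]
ee_rot: [3.141, 0.001, 3.125]
force: [0.3, 0.2, 1.7]
finger_gap: 0.0164
grip_force: 0.0
```

```bash
python3 - <<'E'
from h import *
go([0.515,0.146,0.035],np.pi-.016)
E
```

```text
t 2.05 tcp [0.4488 0.2687 0.2271] rot [3.141e+00 1.000e-03 3.125e+00] gap 0.0164 shift before turn [ -68.1 -121.6  192.1] after turn [ -68.1 -121.6  192.1] turnz -0.001
```

Request:
apply_moves(
  steps=[
    {"grip": 0, "linear": [-20, -40, 0]},
    {"grip": 0, "linear": [-20, -40, 20]},
    {"grip": 0, "linear": [-20, -40, 40]},
    {"grip": 0, "linear": [-8, -2, 45]},
    {"grip": 0, "linear": [0, 0, 45]},
    {"grip": 0, "linear": [0, 0, 40]},
    {"grip": 0, "linear": [0, 0, 0]},
  ],
)

```text
validation failed for argument at $.st...
```

```bash
python3 - <<'E'
from h import *
go([0.565,0.146,0.035],np.pi-.016)
im=robot.snapshot("top"); cv2.imwrite("pics/top1.png",im[:,:,::-1])
print([(np.round(d["centre"],3).tolist(),round(d["p"],2)) for k in ["carton0","drawer_front"] for d in robot.spot_in(k,"top")])
E
```

```text
t 2.05 tcp [0.4488 0.2687 0.2271] rot [3.141e+00 1.000e-03 3.125e+00] gap 0.0164 shift before turn [-118.1 -120.8  192.2] after turn [-118.1 -120.8  192.1] turnz -0.001
[([0.433, -0.372, 0.045], 0.84), ([0.43, -0.198, 0.05], 0.64), ([0.567, 0.152, 0.043], 0.6)]
```

View pics/top1.png

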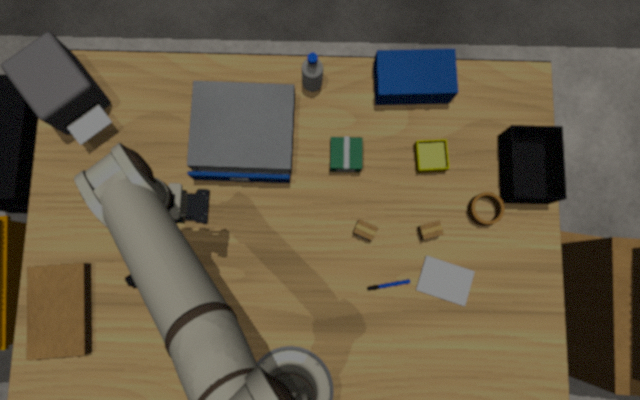

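The move was refused because turn is required in every row. The picture shows only two cartons, at (365,230) and (430,231), with nothing hidden at lower left except a large box. I'll resend the move.

Request:
apply_moves(
  steps=[
    {"grip": 0, "linear": [-20, -40, 0], "turn": [0, 0, 0]},
    {"grip": 0, "linear": [-20, -40, 20], "turn": [0, 0, 0]},
    {"grip": 0, "linear": [-20, -40, 40], "turn": [0, 0, 0]},
    {"grip": 0, "linear": [-8, -2, 45], "turn": [0, 0, 0]},
    {"grip": 0, "linear": [0, 0, 45], "turn": [0, 0, 0]},
    {"grip": 0, "linear": [0, 0, 40], "turn": [0, 0, 0]},
    {"grip": 0, "linear": [0, 0, 0], "turn": [0, 0, 0]},
  ],
)

```text
t: 2.9
tool_pos: [0.5057, 0.1541, 0.0384]
ee_rot: [-3.139, -0.011, 3.127]
force: [-1.3, -0.3, -0.1]
finger_gap: 0.0004
grip_force: 0.0
```

Request:
apply_moves(
  steps=[
    {"grip": 0, "linear": [-20, 0, 0], "turn": [0, 0, 0]},
    {"grip": 0, "linear": [-15, 0, 0], "turn": [0, 0, 0]},
    {"grip": 0, "linear": [-5, 0, 0], "turn": [0, 0, 0]},
    {"grip": 0, "linear": [-5, 0, 0], "turn": [0, 0, 0]},
    {"grip": 0, "linear": [-4, 0, 0], "turn": [0, 0, 0]},
    {"grip": 0, "linear": [-3, 0, 0], "turn": [0, 0, 0]},
    {"grip": 0, "linear": [-3, 0, 0], "turn": [0, 0, 0]},
    {"grip": 0, "linear": [0, 0, 0], "turn": [0, 0, 0]},
  ],
)

```text
t: 3.7
tool_pos: [0.5637, 0.1547, 0.0444]
ee_rot: [3.141, -0.002, 3.127]
force: [-4.6, 0.8, 3.4]
finger_gap: 0.0005
grip_force: 2.4
```

Request:
apply_moves(
  steps=[
    {"grip": 0, "linear": [-3, 0, 0], "turn": [0, 0, 0]},
    {"grip": 0, "linear": [-3, 0, 0], "turn": [0, 0, 0]},
    {"grip": 0, "linear": [0, 0, 0], "turn": [0, 0, 0]},
  ],
)

```text
t: 4.0
tool_pos: [0.5646, 0.1546, 0.0437]
ee_rot: [-3.14, -0.012, 3.128]
force: [-17.0, -0.8, 12.0]
finger_gap: 0.0005
grip_force: 8.4
```

Request:
apply_moves(
  steps=[
    {"grip": 0, "linear": [-2, 0, 0], "turn": [0, 0, 0]},
    {"grip": 0, "linear": [0, 0, 0], "turn": [0, 0, 0]},
    {"grip": 0, "linear": [20, 0, 0], "turn": [0, 0, 0]},
    {"grip": 0, "linear": [50, 0, 0], "turn": [0, 0, 0]},
    {"grip": 0, "linear": [50, 0, -20], "turn": [0, 0, 0]},
    {"grip": 0, "linear": [50, 0, -50], "turn": [0, 0, 0]},
    {"grip": 0, "linear": [0, 0, -50], "turn": [0, 0, 0]},
    {"grip": 1, "linear": [0, 30, -50], "turn": [0, 0, 0]},
    {"grip": 1, "linear": [0, 50, -20], "turn": [0, 0, 0]},
    {"grip": 1, "linear": [0, 50, 0], "turn": [0, 0, 0]},
  ],
)

```text
t: 5.0
tool_pos: [0.4263, 0.2797, 0.2143]
ee_rot: [3.138, 0.009, 3.122]
force: [1.6, 0.5, -0.1]
finger_gap: 0.0198
grip_force: 0.0
```

```bash
python3 - <<'E'
from h import *
im=robot.snapshot("top"); cv2.imwrite("pics/top2.png",im[:,:,::-1]);c=robot.calibration("top")
for k in ["carton0","drawer_front"]:print(k,[(np.round(d["centre"],3).tolist(),round(d["p"],2)) for d in robot.spot_in(k,"top")])
a=cv2.resize(im[130:260,170:460],None,fx=2.7,fy=2.7,interpolation=cv2.INTER_CUBIC)
cv2.imwrite("pics/crop2.png",cv2.convertScaleAbs(a,alpha=1.4)[:,:,::-1])
go([0.43,-0.2,0.25])
E
```

```text
carton0 [([0.433, -0.371, 0.049], 0.81), ([0.429, -0.196, 0.053], 0.62)]
drawer_front [([0.528, 0.145, 0.011], 0.96)]
t 5.15 tcp [0.4227 0.2822 0.2106] rot [3.139e+00 2.000e-03 3.132e+00] gap 0.0316 shift before turn [ -12.  -482.   -40.9] after turn [ -11.9 -482.1  -39.4] turnz 0.0
```

View pics/crop2.png

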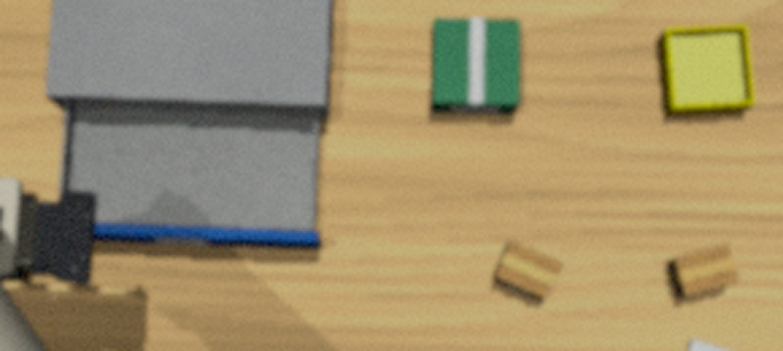

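The drawer is open, with its blue front in crop at (95–318, 235). The cartons are at crop (528,272) and (703,272). Moving over them for a wrist view.

Request:
apply_moves(
  steps=[
    {"grip": 1, "linear": [0, -45, -15], "turn": [0, 0, 0]},
    {"grip": 1, "linear": [0, -50, -15], "turn": [0, 0, 0]},
    {"grip": 1, "linear": [0, -50, -10], "turn": [0, 0, 0]},
    {"grip": 1, "linear": [0, -50, -10], "turn": [0, 0, 0]},
    {"grip": 1, "linear": [0, -50, 0], "turn": [0, 0, 0]},
    {"grip": 1, "linear": [0, -50, 0], "turn": [0, 0, 0]},
    {"grip": 1, "linear": [0, -50, 0], "turn": [0, 0, 0]},
    {"grip": 1, "linear": [0, -50, 0], "turn": [0, 0, 0]},
    {"grip": 1, "linear": [0, -50, 0], "turn": [0, 0, 0]},
    {"grip": 1, "linear": [0, -35, 0], "turn": [0, 0, 0]},
  ],
)

```text
t: 6.15
tool_pos: [0.4138, -0.202, 0.2581]
ee_rot: [-3.141, -0.0, 3.121]
force: [0.6, 0.2, -0.2]
finger_gap: 0.0916
grip_force: 0.0
```

```bash
python3 - <<'E'
from h import *
c=robot.calibration("wrist");im=robot.snapshot("wrist"); cv2.imwrite("pics/w1.png",im[:,:,::-1])
print(c["fx"],c["cx"],c["cy"],np.round(c["pose"],3).tolist())
for k in ["carton0","green_box","note_tray"]:print(k,[(np.round(d["centre"],3).tolist(),round(d["p"],2)) for d in robot.spot_in(k,"wrist")])
go([0.43,-0.2,0.25])
np.savez("w1.npz",im=im,**{k:v for k,v in c.items() if k in("fx","fy","cx","cy","pose")})
E
```

```text
309.70691628693146 323.081109911786 197.58618827655462 [[0.021, -0.958, -0.285, 0.336], [1.0, 0.019, 0.007, -0.2], [-0.001, -0.285, 0.959, 0.416], [0.0, 0.0, 0.0, 1.0]]
carton0 [([0.426, -0.198, 0.048], 0.93), ([0.434, -0.363, 0.052], 0.72), ([0.322, 0.363, 0.008], 0.69)]
green_box [([0.612, -0.145, 0.054], 0.87)]
note_tray [([0.64, -0.34, 0.033], 0.86), ([0.476, -0.506, 0.03], 0.17)]
t 6.35 tcp [ 0.4147 -0.1986  0.2577] rot [ 3.141e+00 -1.000e-03  3.122e+00] gap 0.0917 shift before turn [-15.3  -1.1   7.7] after turn [-15.3  -1.1   7.7] turnz 0.0
```

View pics/w1.png

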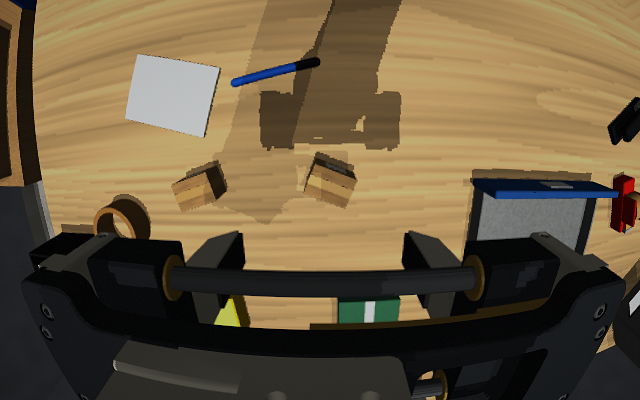

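The wrist view shows the near carton around (330,180), the far one around (200,185), and the open drawer at (540,210). I'll zoom in to get the top-face corners.

```bash
python3 - <<'E'
import numpy as np,cv2
im=np.load("w1.npz")["im"]
f=lambda u,v:cv2.resize(im[v-38:v+38,u-38:u+38],(400,400),interpolation=cv2.INTER_CUBIC)
cv2.imwrite("pics/w1c.png",cv2.convertScaleAbs(np.hstack([f(200,185),f(330,180)]),alpha=1.5)[:,:,::-1])
E
```

```text
(no output)
```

View pics/w1c.png

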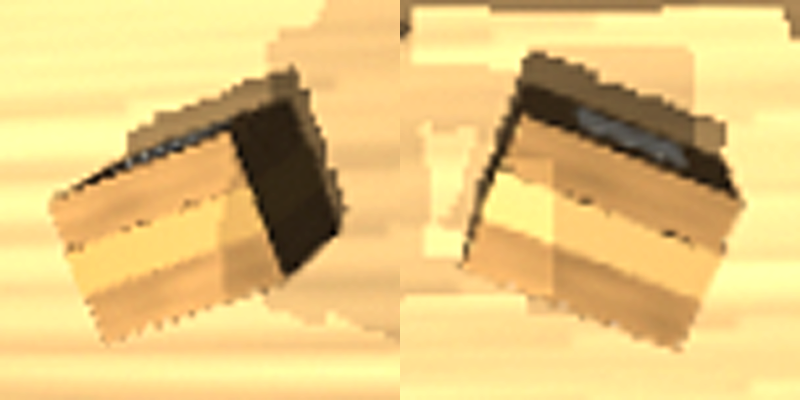

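```bash
cat > q.py <<'E'
from h import *
def quad(cal,q,z,w=True):
    P=atz(cal,q,z,w); e1=(P[1]-P[0]+P[2]-P[3])/2; e2=(P[3]-P[0]+P[2]-P[1])/2
    l=[np.linalg.norm(e) for e in (e1,e2)]; L=e1 if l[0]>l[1] else e2
    print("centre",np.round(P.mean(0),4),"sides",np.round(l,4),"long axis dir",round(np.arctan2(L[1],L[0]),3))
E
python3 - <<'E'
from q import *
z=np.load("w1.npz");c={k:z[k] for k in("fx","fy","cx","cy","pose")}
B=np.array([(50,200),(232,130),(285,275),(108,345)])/5.263+[162,147]-.5
A=np.array([(122,115),(342,203),(283,350),(62,265)])/5.263+[292,142]-.5
t=robot.calibration("top")
for n,q,tp in(("A",A,[365.5,229]),("B",B,[430,230.5])):
    print(n);quad(c,q,.048)
    o1,d1=ray(c,q.mean(0),True);o2,d2=ray(t,tp)
    s=np.linalg.lstsq(np.c_[d1[0],-d2[0]],o2-o1,rcond=None)[0];print("tri",o1+s[0]*d1[0],o2+s[1]*d2[0])
E
```

```text
A
centre [ 0.4307 -0.1939  0.048 ] sides [0.0558 0.0384] long axis dir 1.167
tri [ 0.43328989 -0.19382182  0.03692018] [ 0.43523697 -0.19624436  0.03738091]
B
centre [ 0.4341 -0.3734  0.048 ] sides [0.0557 0.0393] long axis dir 1.877
tri [ 0.4321839  -0.3696683   0.05396709] [ 0.43353595 -0.36865663  0.05385298]
```

```bash
python3 - <<'E'
from h import *
t=robot.calibration("top")
w=atz(t,[[205.2,216.5],[287.8,219.5]],.078);print(w)
print(np.round(robot.state()["joints"],3))
go([0.431,-0.195,0.12],1.167)
E
```

```text
[[0.45480624 0.23371131 0.078     ]
 [0.45183553 0.0146659  0.078     ]]
[ 0.431  0.096 -0.045  1.982  0.004  1.065  1.935]
t 6.35 tcp [ 0.4147 -0.1986  0.2577] rot [ 3.141e+00 -1.000e-03  3.122e+00] gap 0.0917 shift before turn [-16.3   3.8 137.7] after turn [  9.7  13.6 137.7] turnz 1.955
```

Request:
apply_moves(
  steps=[
    {"grip": 1, "linear": [0, 0, 5], "turn": [0, 0, 0.145]},
    {"grip": 1, "linear": [0, 0, 10], "turn": [0, 0, 0.145]},
    {"grip": 1, "linear": [0, 0, 10], "turn": [0, 0, 0.145]},
    {"grip": 1, "linear": [0, 0, 10], "turn": [0, 0, 0.145]},
    {"grip": 1, "linear": [0, 0, 10], "turn": [0, 0, 0.145]},
    {"grip": 1, "linear": [0, 0, 10], "turn": [0, 0, 0.145]},
    {"grip": 1, "linear": [0, 0, 10], "turn": [0, 0, 0.145]},
    {"grip": 1, "linear": [0, 0, 5], "turn": [0, 0, 0.145]},
    {"grip": 1, "linear": [0, 0, 5], "turn": [0, 0, 0.145]},
    {"grip": 1, "linear": [0, 0, 0], "turn": [0, 0, 0.145]},
  ],
)

```text
t: 7.35
tool_pos: [0.4152, -0.1957, 0.1821]
ee_rot: [-3.14, -0.002, 1.672]
force: [0.0, -0.9, -0.3]
finger_gap: 0.0917
grip_force: 0.0
```

Request:
apply_moves(
  steps=[
    {"grip": 1, "linear": [0, 0, 0], "turn": [0, 0, 0.145]},
    {"grip": 1, "linear": [0, 0, 0], "turn": [0, 0, 0.145]},
    {"grip": 1, "linear": [0, 0, 0], "turn": [0, 0, 0.145]},
    {"grip": 1, "linear": [0, 0, 0], "turn": [0, 0, 0.07]},
    {"grip": 1, "linear": [0, 0, 0], "turn": [0, 0, 0]},
  ],
)

```text
t: 7.85
tool_pos: [0.4159, -0.1962, 0.1829]
ee_rot: [-3.141, -0.001, 1.172]
force: [-0.4, -0.1, -0.0]
finger_gap: 0.0922
grip_force: 0.0
```

```bash
python3 - <<'E'
from h import *
robot.snapshot("top")
for k in ["carton0"]:print(k,[(np.round(d["centre"],3).tolist(),round(d["p"],2)) for d in robot.spot_in(k,"top")])
robot.snapshot("wrist")
for k in ["carton0"]:print(k,[(np.round(d["centre"],3).tolist(),round(d["p"],2)) for d in robot.spot_in(k,"wrist")])
go([0.431,-0.195,0.014],1.167)
E
```

```text
carton0 [([0.429, -0.384, 0.05], 0.71), ([0.435, -0.174, 0.051], 0.63)]
carton0 [([0.44, -0.362, 0.049], 0.61), ([0.432, -0.197, 0.047], 0.57)]
t 8.05 tcp [ 0.416  -0.1974  0.1828] rot [-3.141 -0.     1.172] gap 0.0916 shift before turn [  7.9  12.9 168.8] after turn [  8.1  12.9 168.8] turnz 0.005
```

Request:
apply_moves(
  steps=[
    {"grip": 1, "linear": [8, 13, 20], "turn": [0, 0, 0]},
    {"grip": 1, "linear": [0, 0, 45], "turn": [0, 0, 0]},
    {"grip": 1, "linear": [0, 0, 45], "turn": [0, 0, 0]},
    {"grip": 1, "linear": [0, 0, 40], "turn": [0, 0, 0]},
    {"grip": 1, "linear": [0, 0, 18], "turn": [0, 0, 0]},
    {"grip": 1, "linear": [0, 0, 0], "turn": [0, 0, 0]},
    {"grip": 0, "linear": [0, 0, 0], "turn": [0, 0, 0]},
    {"grip": 0, "linear": [0, 0, 0], "turn": [0, 0, 0]},
    {"grip": 0, "linear": [0, 0, 0], "turn": [0, 0, 0]},
    {"grip": 0, "linear": [0, 0, 0], "turn": [0, 0, 0]},
  ],
)

```text
t: 9.05
tool_pos: [0.4321, -0.1961, 0.0159]
ee_rot: [3.139, -0.0, 1.17]
force: [0.1, 0.3, 0.2]
finger_gap: 0.0649
grip_force: 0.0
```

Request:
apply_moves(
  steps=[
    {"grip": 0, "linear": [0, 0, 0], "turn": [0, 0, 0]},
    {"grip": 0, "linear": [0, 0, 0], "turn": [0, 0, 0]},
    {"grip": 0, "linear": [0, 0, -20], "turn": [0, 0, 0]},
    {"grip": 0, "linear": [0, 0, -45], "turn": [0, 0, 0]},
    {"grip": 0, "linear": [0, 0, -45], "turn": [0, 0, 0]},
    {"grip": 0, "linear": [0, 0, -40], "turn": [0, 0, 0]},
    {"grip": 0, "linear": [0, 0, 0], "turn": [0, 0, -0.14]},
    {"grip": 0, "linear": [0, 0, 0], "turn": [0, 0, -0.14]},
    {"grip": 0, "linear": [0, 0, 0], "turn": [0, 0, -0.103]},
    {"grip": 0, "linear": [0, 0, 0], "turn": [0, 0, 0]},
  ],
)

```text
t: 10.05
tool_pos: [0.4307, -0.1957, 0.1647]
ee_rot: [-3.141, -0.0, 1.554]
force: [-0.5, -0.5, -1.3]
finger_gap: 0.0397
grip_force: 29.9
```

```bash
python3 - <<'E'
from h import *
s=robot.state();print(s["grip_force"],s["force"])
c=np.cos(-.016);sn=np.sin(-.016)
# front face centre open, drawer_in, drop slot
f=np.array([0.565,0.146])-0.129*np.array([c,sn]); f2=np.array([.4534,.146])
print(f)
d=f+0.085*np.array([c,sn]);print("din",d)
for x,y in((-.015,-.05),(-.015,.05)):
  p=d+[c*x-sn*y,sn*x+c*y];print(p);go([*p,.165],1.555)
E
```

```text
29.89221900701523 [-0.53351031 -0.46374989 -1.26062759]
[0.43601651 0.14806391]
din [0.52100563 0.14670397]
[0.50520759 0.09695036]
t 10.05 tcp [ 0.4307 -0.1957  0.1647] rot [-3.141 -0.     1.554] gap 0.0397 shift before turn [ 2.939e+02  6.940e+01 -2.000e-01] after turn [293.8  69.8  -0.3] turnz -0.001
[0.50680752 0.19693756]
t 10.05 tcp [ 0.4307 -0.1957  0.1647] rot [-3.141 -0.     1.554] gap 0.0397 shift before turn [ 3.939e+02  6.930e+01 -2.000e-01] after turn [ 3.938e+02  6.990e+01 -3.000e-01] turnz -0.001
```

Request:
apply_moves(
  steps=[
    {"grip": 0, "linear": [30, 5, 0], "turn": [0, 0, 0]},
    {"grip": 0, "linear": [40, 10, 0], "turn": [0, 0, 0]},
    {"grip": 0, "linear": [40, 10, 0], "turn": [0, 0, 0]},
    {"grip": 0, "linear": [40, 10, 0], "turn": [0, 0, 0]},
    {"grip": 0, "linear": [40, 10, 0], "turn": [0, 0, 0]},
    {"grip": 0, "linear": [40, 10, 0], "turn": [0, 0, 0]},
    {"grip": 0, "linear": [40, 10, 0], "turn": [0, 0, 0]},
    {"grip": 0, "linear": [24, 5, 0], "turn": [0, 0, 0]},
    {"grip": 0, "linear": [0, 0, 0], "turn": [0, 0, 0]},
  ],
)

```text
t: 10.95
tool_pos: [0.5066, 0.102, 0.1645]
ee_rot: [3.141, -0.002, 1.557]
force: [-0.5, 0.0, -2.7]
finger_gap: 0.0397
grip_force: 29.9
```

```bash
python3 - <<'E'
from h import *
go([.505,.097,.03],1.555)
im=robot.snapshot("top");t=robot.calibration("top")
for k in ["carton0","drawer_front"]:print(k,[(np.round(d["centre"],3).tolist(),round(d["p"],2)) for d in robot.spot_in(k,"top")])
w=robot.snapshot("wrist")
H=cv2.cvtColor(im,cv2.COLOR_RGB2HSV).astype(int)
m=(abs(H[...,0]-112)<14)&(H[...,1]>110);m[:190]=0;m[250:]=0;m[:,320:]=0
p=np.argwhere(m)[:,::-1];P=atz(t,p,.078);print(len(p),P.min(0),P.max(0))
a=cv2.resize(im[160:250,170:310],(560,360),interpolation=cv2.INTER_CUBIC)
o=np.zeros((580,640,3),np.uint8);o[:360,:560]=cv2.convertScaleAbs(a,alpha=1.5);o[360:,:352]=cv2.resize(w,(352,220))
cv2.imwrite("pics/d3.png",o[:,:,::-1])
print("expect open panel top corners px",proj(t,[[.4382,.284,.078],[.434,.008,.078]]))
E
```

```text
t 10.95 tcp [0.5066 0.102  0.1645] rot [ 3.141e+00 -2.000e-03  1.557e+00] gap 0.0397 shift before turn [ -5.3  -1.5 134.5] after turn [ -5.   -1.5 134.5] turnz 0.002
carton0 [([0.433, -0.371, 0.05], 0.59)]
drawer_front [([0.509, 0.071, 0.009], 0.68)]
273 [0.43098868 0.01882601 0.078     ] [0.51459792 0.78002055 0.078     ]
expect open panel top corners px [[185.82324969 222.29944096]
 [290.11599728 226.2549278 ]]
```

View pics/d3.png

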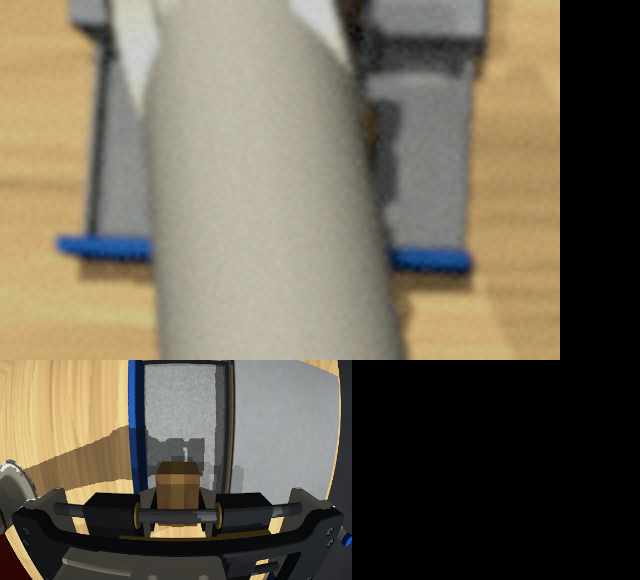

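The drawer is fully open, with its panel at crop (60–468, 250), and the wrist view shows the carton hanging between the panel and the cabinet. Lowering it.

Request:
apply_moves(
  steps=[
    {"grip": 0, "linear": [0, -1, 30], "turn": [0, 0, 0]},
    {"grip": 0, "linear": [0, 0, 40], "turn": [0, 0, 0]},
    {"grip": 0, "linear": [0, 0, 35], "turn": [0, 0, 0]},
    {"grip": 0, "linear": [0, 0, 20], "turn": [0, 0, 0]},
    {"grip": 0, "linear": [0, 0, 8], "turn": [0, 0, 0]},
    {"grip": 0, "linear": [0, 0, 3], "turn": [0, 0, 0]},
    {"grip": 0, "linear": [0, 0, 0], "turn": [0, 0, 0]},
  ],
)

```text
t: 11.85
tool_pos: [0.5101, 0.0951, 0.0327]
ee_rot: [3.134, -0.0, 1.549]
force: [-2.8, -2.2, 27.0]
finger_gap: 0.0397
grip_force: 30.0
```

Request:
apply_moves(
  steps=[
    {"grip": 0, "linear": [0, 0, -5], "turn": [0, 0, 0]},
    {"grip": 0, "linear": [0, 0, 0], "turn": [0, 0, 0]},
  ],
)

```text
t: 12.05
tool_pos: [0.5061, 0.0954, 0.0346]
ee_rot: [3.14, 0.0, 1.55]
force: [0.1, -0.0, -0.9]
finger_gap: 0.0399
grip_force: 30.0
```

```bash
python3 - <<'E'
from h import *
go([.505,.097,.03],1.555)
print(robot.state()["force"])
w=robot.snapshot("wrist")
cv2.imwrite("pics/w4.png",cv2.convertScaleAbs(cv2.resize(w[100:400,120:520],(800,600)),alpha=1.6)[:,:,::-1])
E
```

```text
t 12.05 tcp [0.5061 0.0954 0.0346] rot [3.14 0.   1.55] gap 0.0399 shift before turn [ 1.6 -1.1  4.6] after turn [ 1.6 -1.1  4.6] turnz -0.005
[ 0.10896097 -0.0249653  -0.85486865]
```

View pics/w4.png

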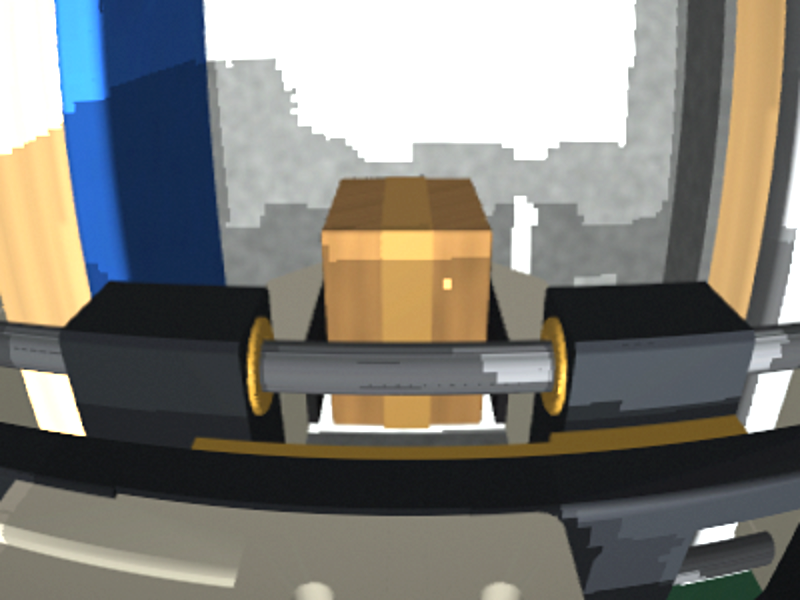

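The carton (centre at 405,300) is upright in the tray, between the blue panel and the cabinet. Releasing it.

Request:
apply_moves(
  steps=[
    {"grip": 0.6, "linear": [0, 0, 2], "turn": [0, 0, 0]},
    {"grip": 0.6, "linear": [0, 0, 0], "turn": [0, 0, 0]},
    {"grip": 0.6, "linear": [0, 0, 0], "turn": [0, 0, 0]},
    {"grip": 0.6, "linear": [0, 0, 0], "turn": [0, 0, 0]},
    {"grip": 0.6, "linear": [0, 0, -15], "turn": [0, 0, 0]},
    {"grip": 0.6, "linear": [0, 0, -40], "turn": [0, 0, 0]},
    {"grip": 0.6, "linear": [0, 0, -50], "turn": [0, 0, 0]},
    {"grip": 1, "linear": [0, 0, -50], "turn": [0, 0, 0]},
  ],
)

```text
t: 12.9
tool_pos: [0.5046, 0.0969, 0.1879]
ee_rot: [-3.14, 0.0, 1.553]
force: [2.3, 0.3, 0.6]
finger_gap: 0.0593
grip_force: 0.0
```

```bash
python3 - <<'E'
from h import *
robot.snapshot("wrist")
for k in ["carton0"]:print(k,[(np.round(d["centre"],3).tolist(),round(d["p"],2)) for d in robot.spot_in(k,"wrist")])
go([0.4341,-0.3734,0.18],1.877)
E
```

```text
carton0 [([0.505, 0.099, 0.059], 0.72)]
t 13.0 tcp [0.5103 0.0982 0.1938] rot [ 3.129e+00 -3.000e-03  1.553e+00] gap 0.0664 shift before turn [-472.9  -67.9   11.5] after turn [-426.7 -214.8   13.8] turnz -0.324
```

Request:
apply_moves(
  steps=[
    {"grip": 1, "linear": [-40, -5, 0], "turn": [0, 0, 0]},
    {"grip": 1, "linear": [-48, -7, 0], "turn": [0, 0, 0]},
    {"grip": 1, "linear": [-48, -7, 0], "turn": [0, 0, 0]},
    {"grip": 1, "linear": [-48, -7, 0], "turn": [0, 0, 0]},
    {"grip": 1, "linear": [-48, -7, 0], "turn": [0, 0, 0]},
    {"grip": 1, "linear": [-48, -7, 0], "turn": [0, 0, 0]},
    {"grip": 1, "linear": [-48, -7, 0], "turn": [0, 0, 0]},
    {"grip": 1, "linear": [-48, -7, 0], "turn": [0, 0, 0]},
    {"grip": 1, "linear": [-48, -7, 0], "turn": [0, 0, 0]},
    {"grip": 1, "linear": [-45, -7, 0], "turn": [0, 0, 0]},
  ],
)

```text
t: 14.0
tool_pos: [0.4282, -0.3728, 0.1864]
ee_rot: [-3.141, 0.0, 1.553]
force: [0.8, -0.4, 0.3]
finger_gap: 0.0917
grip_force: 0.0
```

Request:
apply_moves(
  steps=[
    {"grip": 1, "linear": [0, 0, 0], "turn": [0, 0, -0.12]},
    {"grip": 1, "linear": [0, 0, 0], "turn": [0, 0, -0.12]},
    {"grip": 1, "linear": [0, 0, 0], "turn": [0, 0, -0.084]},
    {"grip": 1, "linear": [0, 0, 0], "turn": [0, 0, 0]},
    {"grip": 1, "linear": [0, 0, 0], "turn": [0, 0, 0]},
  ],
)

```text
t: 14.5
tool_pos: [0.4288, -0.3706, 0.1864]
ee_rot: [-3.141, -0.001, 1.875]
force: [1.3, -0.2, -0.5]
finger_gap: 0.0919
grip_force: 0.0
```

```bash
python3 - <<'E'
from h import *
for n in("wrist","top"):
  im=robot.snapshot(n)
  for k in ["carton0"]:print(k,[(np.round(d["centre"],3).tolist(),round(d["p"],2)) for d in robot.spot_in(k,n)])
  if n=="wrist":
    np.savez("w5.npz",im=im,**{k:v for k,v in robot.calibration(n).items() if k in("fx","fy","cx","cy","pose")})
    cv2.imwrite("pics/w5.png",cv2.convertScaleAbs(im[60:360,140:540],alpha=1.4)[:,:,::-1])
go([0.4341,-0.3734,0.015],1.877)
E
```

```text
carton0 [([0.437, -0.366, 0.049], 0.73), ([0.617, -0.356, 0.033], 0.43)]
carton0 [([0.43, -0.37, 0.049], 0.9), ([0.503, 0.093, 0.06], 0.86)]
t 14.7 tcp [ 0.4291 -0.3706  0.1867] rot [-3.142 -0.     1.876] gap 0.0916 shift before turn [ -4.2   4.  171.7] after turn [ -4.2   4.  171.7] turnz -0.001
```

View pics/w5.png

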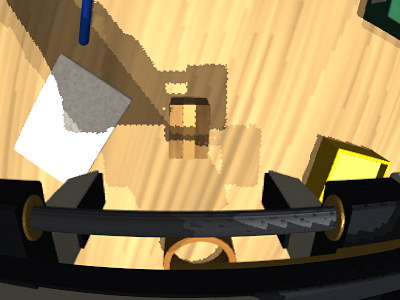

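The carton, at crop (189,130), is aligned between the fingers and hasn't moved. Grasping it.

Request:
apply_moves(
  steps=[
    {"grip": 1, "linear": [-4, 4, 20], "turn": [0, 0, 0]},
    {"grip": 1, "linear": [0, 0, 45], "turn": [0, 0, 0]},
    {"grip": 1, "linear": [0, 0, 45], "turn": [0, 0, 0]},
    {"grip": 1, "linear": [0, 0, 40], "turn": [0, 0, 0]},
    {"grip": 1, "linear": [0, 0, 20], "turn": [0, 0, 0]},
    {"grip": 1, "linear": [0, 0, 0], "turn": [0, 0, 0]},
    {"grip": 0, "linear": [0, 0, 0], "turn": [0, 0, 0]},
    {"grip": 0, "linear": [0, 0, 0], "turn": [0, 0, 0]},
    {"grip": 0, "linear": [0, 0, 0], "turn": [0, 0, 0]},
    {"grip": 0, "linear": [0, 0, 0], "turn": [0, 0, 0]},
  ],
)

```text
t: 15.7
tool_pos: [0.4349, -0.3741, 0.0182]
ee_rot: [3.14, 0.002, 1.877]
force: [0.6, -0.3, -0.2]
finger_gap: 0.0644
grip_force: 0.0
```

Request:
apply_moves(
  steps=[
    {"grip": 0, "linear": [0, 0, 0], "turn": [0, 0, 0]},
    {"grip": 0, "linear": [0, 0, 0], "turn": [0, 0, 0]},
    {"grip": 0, "linear": [0, 0, -20], "turn": [0, 0, 0]},
    {"grip": 0, "linear": [0, 0, -45], "turn": [0, 0, 0]},
    {"grip": 0, "linear": [0, 0, -45], "turn": [0, 0, 0]},
    {"grip": 0, "linear": [0, 0, -45], "turn": [0, 0, 0]},
    {"grip": 0, "linear": [0, 0, 0], "turn": [0, 0, 0.12]},
    {"grip": 0, "linear": [0, 0, 0], "turn": [0, 0, 0.12]},
    {"grip": 0, "linear": [0, 0, 0], "turn": [0, 0, 0.08]},
    {"grip": 0, "linear": [0, 0, 0], "turn": [0, 0, 0]},
  ],
)

```text
t: 16.7
tool_pos: [0.4338, -0.3731, 0.1717]
ee_rot: [-3.141, -0.0, 1.556]
force: [-0.4, 0.2, -0.9]
finger_gap: 0.0396
grip_force: 30.0
```

```bash
python3 - <<'E'
from h import *
robot.snapshot("top")
for k in ["carton0"]:print(k,[(np.round(d["centre"],3).tolist(),round(d["p"],2)) for d in robot.spot_in(k,"top")])
go([0.507,0.205,0.17],1.555)
E
```

```text
carton0 [([0.501, 0.095, 0.059], 0.85), ([0.433, -0.353, 0.186], 0.7)]
t 16.8 tcp [ 0.4338 -0.3732  0.1715] rot [-3.141 -0.     1.559] gap 0.0398 shift before turn [579.   66.5   1.6] after turn [579.3  64.    1.5] turnz 0.004
```

Request:
apply_moves(
  steps=[
    {"grip": 0, "linear": [40, 4, 0], "turn": [0, 0, 0]},
    {"grip": 0, "linear": [48, 6, 0], "turn": [0, 0, 0]},
    {"grip": 0, "linear": [48, 6, 0], "turn": [0, 0, 0]},
    {"grip": 0, "linear": [48, 6, 0], "turn": [0, 0, 0]},
    {"grip": 0, "linear": [48, 6, 0], "turn": [0, 0, 0]},
    {"grip": 0, "linear": [48, 6, 0], "turn": [0, 0, 0]},
    {"grip": 0, "linear": [48, 6, 0], "turn": [0, 0, 0]},
    {"grip": 0, "linear": [48, 6, 0], "turn": [0, 0, 0]},
    {"grip": 0, "linear": [48, 6, 0], "turn": [0, 0, 0]},
    {"grip": 0, "linear": [48, 6, 0], "turn": [0, 0, 0]},
  ],
)

```text
t: 17.8
tool_pos: [0.4986, 0.0996, 0.1718]
ee_rot: [3.141, 0.0, 1.559]
force: [0.6, -0.8, -0.2]
finger_gap: 0.0396
grip_force: 29.9
```

Request:
apply_moves(
  steps=[
    {"grip": 0, "linear": [48, 6, 0], "turn": [0, 0, 0]},
    {"grip": 0, "linear": [40, 2, 0], "turn": [0, 0, 0]},
    {"grip": 0, "linear": [19, 0, 0], "turn": [0, 0, 0]},
    {"grip": 0, "linear": [0, 0, 0], "turn": [0, 0, 0]},
    {"grip": 0, "linear": [0, 0, 0], "turn": [0, 0, 0]},
  ],
)

```text
t: 18.3
tool_pos: [0.5078, 0.2043, 0.1713]
ee_rot: [-3.141, 0.001, 1.559]
force: [0.5, 0.3, -1.1]
finger_gap: 0.0393
grip_force: 29.9
```

```bash
python3 - <<'E'
from h import *
robot.snapshot("top")
for k in ["carton0"]:print(k,[(np.round(d["centre"],3).tolist(),round(d["p"],2)) for d in robot.spot_in(k,"top")])
robot.snapshot("wrist")
for k in ["carton0"]:print(k,[(np.round(d["centre"],3).tolist(),round(d["p"],2)) for d in robot.spot_in(k,"wrist")])
go([0.507,0.205,0.035],1.555)
E
```

```text
carton0 [([0.504, 0.094, 0.061], 0.94), ([0.503, 0.174, 0.185], 0.43)]
carton0 [([0.511, 0.22, 0.184], 0.96), ([0.5, 0.068, 0.056], 0.66)]
t 18.5 tcp [0.5084 0.2028 0.1717] rot [-3.142e+00  1.000e-03  1.555e+00] gap 0.0394 shift before turn [  2.3  -1.4 136.7] after turn [  2.2  -1.4 136.7] turnz -0.0
```

Request:
apply_moves(
  steps=[
    {"grip": 0, "linear": [0, 0, 30], "turn": [0, 0, 0]},
    {"grip": 0, "linear": [0, 0, 40], "turn": [0, 0, 0]},
    {"grip": 0, "linear": [0, 0, 40], "turn": [0, 0, 0]},
    {"grip": 0, "linear": [0, 0, 18], "turn": [0, 0, 0]},
    {"grip": 0, "linear": [0, 0, 6], "turn": [0, 0, 0]},
    {"grip": 0, "linear": [0, 0, 0], "turn": [0, 0, 0]},
  ],
)

```text
t: 19.1
tool_pos: [0.5103, 0.2029, 0.0394]
ee_rot: [3.139, 0.001, 1.554]
force: [-1.7, -2.1, 11.5]
finger_gap: 0.0396
grip_force: 30.0
```

Request:
apply_moves(
  steps=[
    {"grip": 0, "linear": [0, 0, 0], "turn": [0, 0, 0]},
    {"grip": 0, "linear": [0, 0, 0], "turn": [0, 0, 0]},
  ],
)

```text
t: 19.3
tool_pos: [0.5095, 0.2029, 0.0393]
ee_rot: [3.14, 0.001, 1.555]
force: [-2.3, -3.5, 10.6]
finger_gap: 0.0396
grip_force: 30.0
```

```bash
python3 - <<'E'
from h import *
w=robot.snapshot("wrist")
cv2.imwrite("pics/w6.png",cv2.convertScaleAbs(cv2.resize(w[100:400,120:520],(800,600)),alpha=1.6)[:,:,::-1])
E
```

```text
(no output)
```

View pics/w6.png

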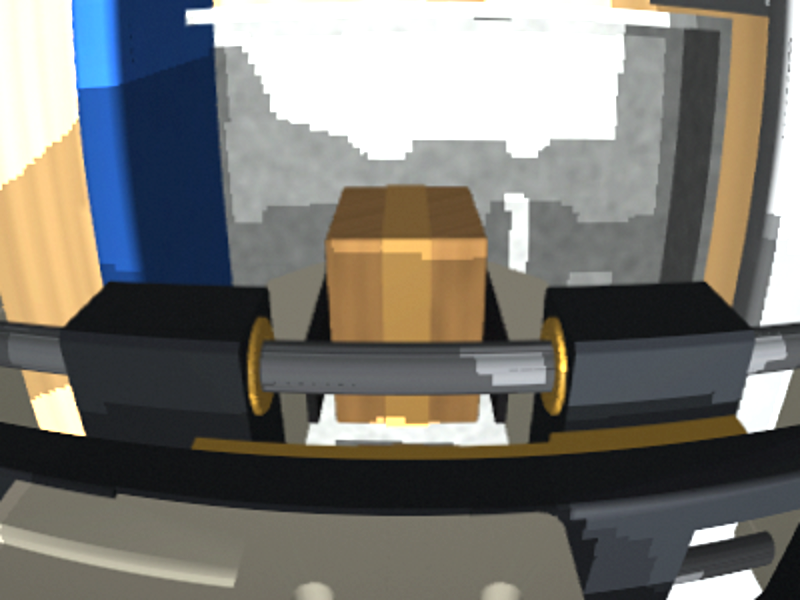

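The second carton, at (405,310), is also upright in the tray. Releasing it.

Request:
apply_moves(
  steps=[
    {"grip": 0, "linear": [0, 0, -3], "turn": [0, 0, 0]},
    {"grip": 0.6, "linear": [0, 0, 0], "turn": [0, 0, 0]},
    {"grip": 0.6, "linear": [0, 0, 0], "turn": [0, 0, 0]},
    {"grip": 0.6, "linear": [0, 0, 0], "turn": [0, 0, 0]},
    {"grip": 0.6, "linear": [0, 0, 0], "turn": [0, 0, 0]},
    {"grip": 0.6, "linear": [0, 0, -15], "turn": [0, 0, 0]},
    {"grip": 0.6, "linear": [0, 0, -40], "turn": [0, 0, 0]},
    {"grip": 0.6, "linear": [0, 0, -40], "turn": [0, 0, 0]},
    {"grip": 0.6, "linear": [0, 0, -40], "turn": [0, 0, 0]},
    {"grip": 0, "linear": [0, -40, 0], "turn": [0, 0, 0]},
  ],
)

```text
t: 20.35
tool_pos: [0.4764, 0.2069, 0.1832]
ee_rot: [3.126, -0.006, 1.553]
force: [0.0, 0.7, 0.2]
finger_gap: 0.0508
grip_force: 0.0
```

Request:
apply_moves(
  steps=[
    {"grip": 0, "linear": [-20, -40, 0], "turn": [0, 0, 0]},
    {"grip": 0, "linear": [-20, -40, 0], "turn": [0, 0, 0]},
    {"grip": 0, "linear": [-12, -18, 0], "turn": [0, 0, 0]},
    {"grip": 0, "linear": [0, 0, 0], "turn": [0, 0, 0]},
    {"grip": 0, "linear": [0, 0, 0], "turn": [0, 0, 0]},
  ],
)

```text
t: 20.85
tool_pos: [0.3702, 0.155, 0.1769]
ee_rot: [3.139, -0.001, 1.557]
force: [0.2, 0.9, 0.3]
finger_gap: 0.0115
grip_force: 0.0
```

```bash
python3 - <<'E'
from h import *
t=robot.snapshot("top")
for k in ["carton0","drawer_front"]:print(k,[(np.round(d["centre"],3).tolist(),round(d["p"],2)) for d in robot.spot_in(k,"top")])
w=robot.snapshot("wrist")
for k in ["carton0"]:print(k,[(np.round(d["centre"],3).tolist(),round(d["p"],2)) for d in robot.spot_in(k,"wrist")])
go([0.375,0.15,0.035],1.555)
s=robot.snapshot("side")
for k in ["carton0"]:print(k,[(np.round(d["centre"],3).tolist(),round(d["p"],2)) for d in robot.spot_in(k,"side")])
f=lambda a:cv2.resize(a,(400,280))
o=np.vstack([np.hstack([f(t[150:255,170:320]),f(w)]),np.hstack([f(s[170:310,170:370]),0*f(s)])])
cv2.imwrite("pics/o7.png",cv2.convertScaleAbs(o,alpha=1.4)[:,:,::-1])
E
```

```text
carton0 [([0.501, 0.092, 0.061], 0.6), ([0.513, 0.195, 0.055], 0.57), ([0.287, -0.263, 0.012], 0.41)]
drawer_front [([0.541, 0.129, 0.011], 0.74)]
carton0 [([0.498, 0.102, 0.057], 0.91), ([0.499, 0.201, 0.058], 0.66)]
t 21.1 tcp [0.3702 0.1551 0.1758] rot [ 3.141 -0.     1.557] gap 0.0006 shift before turn [ -5.1   4.9 140.8] after turn [ -5.    4.9 140.8] turnz 0.002
carton0 [([0.505, 0.114, 0.054], 0.66), ([0.509, 0.217, 0.056], 0.6)]
```

View pics/o7.png

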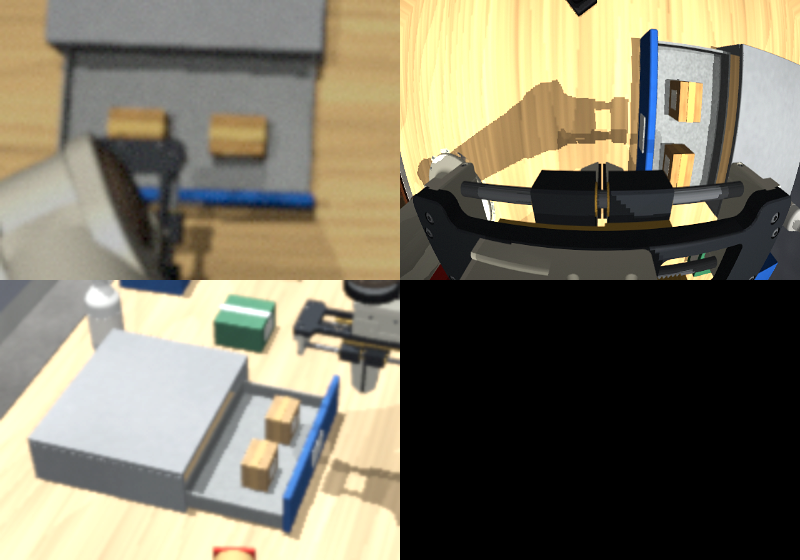

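Both cartons stand in the open drawer, at (137,122) and (238,135) in the top crop. I'll turn back to the earlier push orientation and push the drawer shut.

Request:
apply_moves(
  steps=[
    {"grip": 0, "linear": [0, 0, 0], "turn": [0, 0, -0.145]},
    {"grip": 0, "linear": [0, 0, 0], "turn": [0, 0, -0.145]},
    {"grip": 0, "linear": [0, 0, 0], "turn": [0, 0, -0.145]},
    {"grip": 0, "linear": [0, 0, 0], "turn": [0, 0, -0.145]},
    {"grip": 0, "linear": [0, 0, 0], "turn": [0, 0, -0.145]},
    {"grip": 0, "linear": [0, 0, 0], "turn": [0, 0, -0.145]},
    {"grip": 0, "linear": [0, 0, 0], "turn": [0, 0, -0.145]},
    {"grip": 0, "linear": [0, 0, 0], "turn": [0, 0, -0.145]},
    {"grip": 0, "linear": [0, 0, 0], "turn": [0, 0, -0.145]},
    {"grip": 0, "linear": [0, 0, 0], "turn": [0, 0, -0.145]},
  ],
)

```text
t: 22.2
tool_pos: [0.3695, 0.1547, 0.1755]
ee_rot: [-3.142, -0.001, 3.013]
force: [-0.5, -0.1, 0.2]
finger_gap: 0.0006
grip_force: 0.0
```

Request:
apply_moves(
  steps=[
    {"grip": 0, "linear": [0, 0, 0], "turn": [0, 0, -0.118]},
    {"grip": 0, "linear": [0, 0, 0], "turn": [0, 0, 0]},
    {"grip": 0, "linear": [0, 0, 0], "turn": [0, 0, 0]},
  ],
)

```text
t: 22.5
tool_pos: [0.3694, 0.1546, 0.1756]
ee_rot: [3.142, -0.0, 3.122]
force: [0.2, 0.4, -0.3]
finger_gap: 0.0001
grip_force: 0.0
```

```bash
python3 - <<'E'
from h import *
go([0.385,0.148,0.045],np.pi-.016)
E
```

```text
t 22.5 tcp [0.3694 0.1546 0.1756] rot [ 3.142 -0.     3.122] gap 0.0001 shift before turn [-15.7  -6.3 130.6] after turn [-15.7  -6.4 130.6] turnz -0.004
```

Request:
apply_moves(
  steps=[
    {"grip": 0, "linear": [0, -6, 30], "turn": [0, 0, 0]},
    {"grip": 0, "linear": [0, 0, 45], "turn": [0, 0, 0]},
    {"grip": 0, "linear": [0, 0, 45], "turn": [0, 0, 0]},
    {"grip": 0, "linear": [0, 0, 10], "turn": [0, 0, 0]},
    {"grip": 0, "linear": [-20, 0, 0], "turn": [0, 0, 0]},
    {"grip": 0, "linear": [-20, 0, 0], "turn": [0, 0, 0]},
    {"grip": 0, "linear": [-10, 0, 0], "turn": [0, 0, 0]},
    {"grip": 0, "linear": [-8, 0, 0], "turn": [0, 0, 0]},
    {"grip": 0, "linear": [-10, 0, 0], "turn": [0, 0, 0]},
    {"grip": 0, "linear": [-10, 0, 0], "turn": [0, 0, 0]},
  ],
)

```text
t: 23.5
tool_pos: [0.4451, 0.1474, 0.046]
ee_rot: [-3.141, -0.004, 3.125]
force: [-5.1, 1.1, 4.1]
finger_gap: 0.0001
grip_force: 2.8
```

Request:
apply_moves(
  steps=[
    {"grip": 0, "linear": [-12, 0, 0], "turn": [0, 0, 0]},
    {"grip": 0, "linear": [-12, 0, 0], "turn": [0, 0, 0]},
    {"grip": 0, "linear": [-12, 0, 0], "turn": [0, 0, 0]},
    {"grip": 0, "linear": [-12, 0, 0], "turn": [0, 0, 0]},
    {"grip": 0, "linear": [-12, 0, 0], "turn": [0, 0, 0]},
    {"grip": 0, "linear": [-12, 0, 0], "turn": [0, 0, 0]},
    {"grip": 0, "linear": [-12, 0, 0], "turn": [0, 0, 0]},
    {"grip": 0, "linear": [-8, 0, 0], "turn": [0, 0, 0]},
    {"grip": 0, "linear": [-6, 0, 0], "turn": [0, 0, 0]},
    {"grip": 0, "linear": [0, 0, 0], "turn": [0, 0, 0]},
  ],
)

```text
t: 24.5
tool_pos: [0.5439, 0.146, 0.0459]
ee_rot: [-3.141, -0.003, 3.125]
force: [-4.5, -0.3, 2.8]
finger_gap: 0.0006
grip_force: 2.2
```

Request:
apply_moves(
  steps=[
    {"grip": 0, "linear": [-7, 0, 0], "turn": [0, 0, 0]},
    {"grip": 0, "linear": [-6, 0, 0], "turn": [0, 0, 0]},
    {"grip": 0, "linear": [-5, 0, 0], "turn": [0, 0, 0]},
    {"grip": 0, "linear": [-4, 0, 0], "turn": [0, 0, 0]},
    {"grip": 0, "linear": [-3, 0, 0], "turn": [0, 0, 0]},
    {"grip": 0, "linear": [-3, 0, 0], "turn": [0, 0, 0]},
    {"grip": 0, "linear": [0, 0, 0], "turn": [0, 0, 0]},
  ],
)

```text
t: 25.2
tool_pos: [0.5644, 0.1456, 0.0448]
ee_rot: [-3.139, -0.016, 3.127]
force: [-21.0, 0.7, 14.5]
finger_gap: 0.0004
grip_force: 10.6
```

At the stop with 21 N. Releasing and backing off.

Request:
apply_moves(
  steps=[
    {"grip": 0, "linear": [0, 0, 0], "turn": [0, 0, 0]},
    {"grip": 0, "linear": [10, 0, 0], "turn": [0, 0, 0]},
    {"grip": 0, "linear": [25, 0, 0], "turn": [0, 0, 0]},
    {"grip": 0, "linear": [50, 0, 0], "turn": [0, 0, 0]},
    {"grip": 0, "linear": [50, 0, 0], "turn": [0, 0, 0]},
    {"grip": 0, "linear": [30, 0, -40], "turn": [0, 0, 0]},
    {"grip": 1, "linear": [0, 0, -50], "turn": [0, 0, 0]},
    {"grip": 1, "linear": [0, 0, -50], "turn": [0, 0, 0]},
    {"grip": 1, "linear": [0, 0, -30], "turn": [0, 0, 0]},
    {"grip": 1, "linear": [0, 0, 0], "turn": [0, 0, 0]},
  ],
)

```text
t: 26.2
tool_pos: [0.4119, 0.1491, 0.2211]
ee_rot: [3.138, 0.011, 3.124]
force: [0.4, -0.6, -0.1]
finger_gap: 0.0277
grip_force: 0.0
```

```bash
python3 - <<'E'
from h import *
w=robot.snapshot("wrist");cw=robot.calibration("wrist")
for k in ["dispenser","carton0"]:print(k,[(np.round(d["centre"],3).tolist(),round(d["p"],2)) for d in robot.spot_in(k,"wrist")])
t=robot.snapshot("top");c=robot.calibration("top")
for k in ["carton0","drawer_front","dispenser"]:print(k,[(np.round(d["centre"],3).tolist(),round(d["p"],2)) for d in robot.spot_in(k,"top")])
hsv=cv2.cvtColor(t,cv2.COLOR_RGB2HSV).astype(int);H,S=hsv[...,0],hsv[...,1]
def rect(m,z,n):
    k,l,st,_=cv2.connectedComponentsWithStats(m.astype(np.uint8))
    for i in range(1,k):
        if st[i,4]>40 and st[i,0]<320 and st[i,1]>100:
            r=cv2.minAreaRect((atz(c,np.argwhere(l==i)[:,::-1],z)[:,:2]*1e3).astype(np.float32));print(n,st[i],np.round(r[0]),np.round(r[1]),r[2])
rect(((H<6)|(H>174))&(S>120),.034,"red");rect((abs(H-112)<14)&(S>110),.078,"blue")
a=t[140:260,100:320];o=np.vstack([cv2.resize(a,(500,272)),cv2.resize(cv2.convertScaleAbs(w,alpha=1.3),(500,312))])
cv2.imwrite("pics/o8.png",o[:,:,::-1]);go([.479,.393,.2])
np.savez("w8.npz",im=w,**{k:v for k,v in cw.items() if k in("fx","fy","cx","cy","pose")})
E
```

```text
dispenser [([0.464, 0.392, 0.035], 0.69), ([0.565, 0.148, 0.068], 0.45)]
carton0 [([0.618, 0.185, 0.036], 0.69), ([0.614, 0.107, 0.036], 0.57)]
carton0 []
drawer_front [([0.567, 0.139, 0.042], 0.98), ([0.476, 0.396, 0.05], 0.17)]
dispenser [([0.473, 0.396, 0.047], 0.7)]
red [144 189  15  40 225] [479. 400.] [107.  38.] 12.475118637084961
blue [189 170 101  12 646] [566. 149.] [269.  23.] 88.82283782958984
t 26.55 tcp [0.4073 0.1476 0.2144] rot [-3.141e+00 -3.000e-03  3.125e+00] gap 0.056 shift before turn [-67.6 246.6  14. ] after turn [-67.5 246.6  14.4] turnz 0.0
```

View pics/o8.png

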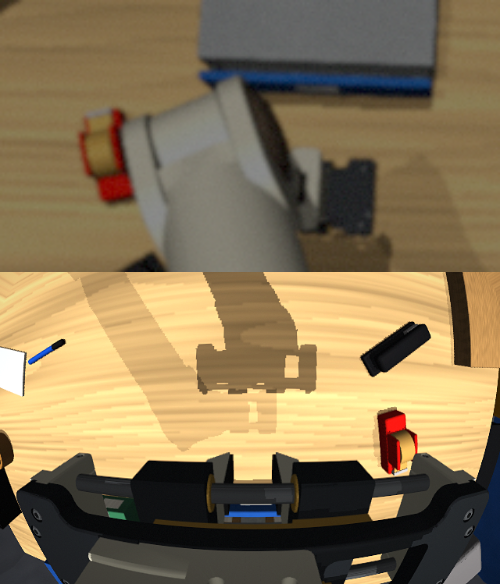

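The drawer is shut, with its panel back at the original line (200–435, 85), and the dispenser stands at (105,160). Moving toward the dispenser for a close look.

Request:
apply_moves(
  steps=[
    {"grip": 1, "linear": [-5, 45, -5], "turn": [0, 0, 0]},
    {"grip": 1, "linear": [-10, 50, 0], "turn": [0, 0, 0]},
    {"grip": 1, "linear": [-10, 50, 0], "turn": [0, 0, 0]},
    {"grip": 1, "linear": [-15, 50, 0], "turn": [0, 0, 0]},
    {"grip": 1, "linear": [-15, 45, 0], "turn": [0, 0, 0]},
    {"grip": 1, "linear": [-10, 5, 0], "turn": [0, 0, 0]},
    {"grip": 1, "linear": [0, 0, 0], "turn": [0, 0, 0]},
    {"grip": 1, "linear": [0, 0, 0], "turn": [0, 0, 0]},
  ],
)

```text
t: 27.35
tool_pos: [0.4759, 0.3859, 0.2192]
ee_rot: [-3.139, -0.002, 3.124]
force: [0.4, -0.6, -0.5]
finger_gap: 0.092
grip_force: 0.0
```

```bash
python3 - <<'E'
from h import *
w=robot.snapshot("wrist");c=robot.calibration("wrist")
print([(np.round(d["centre"],3).tolist(),round(d["p"],2)) for d in robot.spot_in("dispenser","wrist")])
# reproject model footprints for candidate headings onto the picture
hsv=cv2.cvtColor(w,cv2.COLOR_RGB2HSV).astype(int)
m=(((hsv[...,0]<6)|(hsv[...,0]>174))&(hsv[...,1]>120)).astype(np.uint8)
n,l,st,_=cv2.connectedComponentsWithStats(m)
i=max((i for i in range(1,n)),key=lambda i:st[i,4]*(st[i,1]<260));print(st[i])
p=np.argwhere(l==i)[:,::-1]
r=cv2.minAreaRect((atz(c,p,.034,True)[:,:2]*1e3).astype(np.float32));print(r)
x,y,ww,hh=[int(v) for v in st[i,:4]]
x0,y0=max(x-30,0),max(y-30,0);a=w[y0:y0+hh+60,x0:x0+ww+60]
k=min(780/a.shape[1],580/a.shape[0]);print("crop",x0,y0,k)
cv2.imwrite("pics/w9.png",cv2.resize(cv2.convertScaleAbs(a,alpha=1.3),None,fx=k,fy=k,interpolation=cv2.INTER_CUBIC)[:,:,::-1])
go([.479,.393,.2])
np.savez("w9.npz",im=w,**{k:v for k,v in c.items() if k in("fx","fy","cx","cy","pose")})
E
```

```text
[([0.472, 0.403, 0.057], 0.95)]
[ 309  129   58   97 1832]
((477.2210388183594, 402.41522216796875), (109.588134765625, 48.04823303222656), 14.9596529006958)
crop 279 99 3.694267515923567
t 27.45 tcp [0.476  0.3857 0.2202] rot [-3.140e+00 -1.000e-03  3.123e+00] gap 0.0918 shift before turn [-2.9  7.4 20.2] after turn [-2.8  7.4 20.2] turnz 0.0
```

View pics/w9.png

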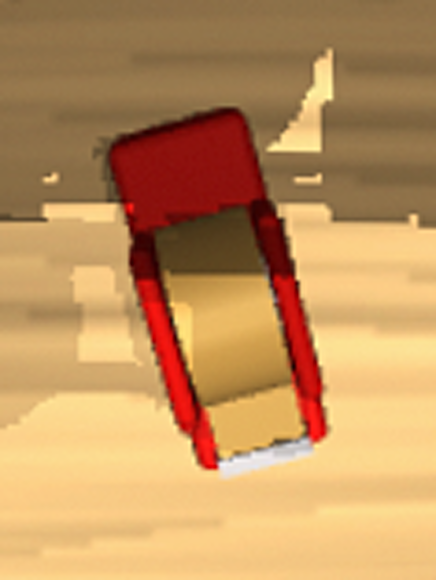

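```bash
python3 - <<'E'
from h import *
z=np.load("w9.npz");c={k:z[k] for k in("fx","fy","cx","cy","pose")}
k=3.694;o=np.array([279,99])
P=atz(c,np.array([(110,148),(241,108)])/k+o-.5,.034,True);e=P[1]-P[0];print(P,np.linalg.norm(e))
n=np.array([e[1],-e[0]])/np.linalg.norm(e);ang=np.arctan2(n[1],n[0]);print("axis",ang)
m=P[:,:2].mean(0)+n*.055;print("centre from end",m)
# far end (blade, at +x end) at hub rails: bottom corners
Q=atz(c,np.array([(205,468),(322,438)])/k+o-.5,.034,True);print(Q,"mid both ends",(P.mean(0)+Q.mean(0))/2)
# side rails of hub top z=.07 outer edges
L=atz(c,np.array([(135,250),(185,430)])/k+o-.5,.07,True);R=atz(c,np.array([(268,210),(325,405)])/k+o-.5,.07,True)
for a in(L,R):d=a[1]-a[0];print("rail",np.arctan2(d[1],d[0]),a.mean(0),np.linalg.norm(d))
go([*m,.05],np.pi+ang)
E
```

```text
[[0.43125951 0.36968522 0.034     ]
 [0.4197911  0.40918129 0.034     ]] 0.041127411876877046
axis 0.2825970913356114
centre from end [0.4783437  0.40477004]
[[0.53449081 0.39728833 0.034     ]
 [0.52494893 0.43510184 0.034     ]] mid both ends [0.47762259 0.40281417 0.034     ]
rail 0.2427732501495395 [0.48221864 0.38414346 0.07      ] 0.05401281266327148
rail 0.2878938138397197 [0.47355665 0.42242943 0.07      ] 0.05862423583411948
t 27.45 tcp [0.476  0.3857 0.2202] rot [-3.140e+00 -1.000e-03  3.123e+00] gap 0.0918 shift before turn [ -2.1  19.4 170.1] after turn [ -7.6  17.7 170.2] turnz -0.301
```

The crop shows the dispenser's base end corners at (110,148) and (241,108). Its centre works out at about (0.478, 0.4035) with the axis at 0.27 rad. Grasping it.

Request:
apply_moves(
  steps=[
    {"grip": 1, "linear": [-2, 18, 10], "turn": [0, 0, 0]},
    {"grip": 1, "linear": [0, 0, 10], "turn": [0, 0, -0.145]},
    {"grip": 1, "linear": [0, 0, 10], "turn": [0, 0, -0.143]},
    {"grip": 1, "linear": [0, 0, 40], "turn": [0, 0, 0]},
    {"grip": 1, "linear": [0, 0, 45], "turn": [0, 0, 0]},
    {"grip": 1, "linear": [0, 0, 45], "turn": [0, 0, 0]},
    {"grip": 1, "linear": [0, 0, 28], "turn": [0, 0, 0]},
    {"grip": 1, "linear": [0, 0, 0], "turn": [0, 0, 0]},
    {"grip": 1, "linear": [0, 0, 0], "turn": [0, 0, 0]},
  ],
)

```text
t: 28.35
tool_pos: [0.4788, 0.405, 0.0335]
ee_rot: [-3.141, -0.0, -2.871]
force: [-0.6, 0.3, -0.6]
finger_gap: 0.0917
grip_force: 0.0
```

Request:
apply_moves(
  steps=[
    {"grip": 0, "linear": [0, 0, 0], "turn": [0, 0, 0]},
    {"grip": 0, "linear": [0, 0, 0], "turn": [0, 0, 0]},
    {"grip": 0, "linear": [0, 0, 0], "turn": [0, 0, 0]},
    {"grip": 0, "linear": [0, 0, 0], "turn": [0, 0, 0]},
    {"grip": 0, "linear": [0, 0, 0], "turn": [0, 0, 0]},
    {"grip": 0, "linear": [0, 0, 0], "turn": [0, 0, 0]},
    {"grip": 0, "linear": [0, 0, 0], "turn": [0, 0, 0]},
  ],
)

```text
t: 29.05
tool_pos: [0.4788, 0.4052, 0.0328]
ee_rot: [-3.141, -0.0, -2.871]
force: [-0.3, -1.7, 1.7]
finger_gap: 0.0437
grip_force: 30.0
```

Request:
apply_moves(
  steps=[
    {"grip": 0, "linear": [0, 0, -15], "turn": [0, 0, 0]},
    {"grip": 0, "linear": [0, 0, -35], "turn": [0, 0, 0]},
    {"grip": 0, "linear": [0, 0, -45], "turn": [0, 0, 0]},
    {"grip": 0, "linear": [0, 0, -45], "turn": [0, 0, 0]},
    {"grip": 0, "linear": [0, 0, -45], "turn": [0, 0, 0]},
    {"grip": 0, "linear": [0, 0, -20], "turn": [0, 0, 0]},
    {"grip": 0, "linear": [0, 0, 0], "turn": [0, 0, 0.14]},
    {"grip": 0, "linear": [0, 0, 0], "turn": [0, 0, 0.13]},
    {"grip": 0, "linear": [0, 0, 0], "turn": [0, 0, 0]},
    {"grip": 0, "linear": [0, 0, 0], "turn": [0, 0, 0]},
  ],
)

```text
t: 30.05
tool_pos: [0.4781, 0.4057, 0.2379]
ee_rot: [-3.141, -0.0, -3.136]
force: [0.1, -0.8, -3.0]
finger_gap: 0.0437
grip_force: 30.0
```

```bash
python3 - <<'E'
from h import *
print(robot.state()["force"])
t=robot.snapshot("top");c=robot.calibration("top")
hsv=cv2.cvtColor(t,cv2.COLOR_RGB2HSV).astype(int);H,S,V=hsv[...,0],hsv[...,1],hsv[...,2]
def rect(m,z,n):
    k,l,st,_=cv2.connectedComponentsWithStats(m.astype(np.uint8))
    for i in range(1,k):
        if st[i,4]>150 and 100<st[i,1]<200:
            r=cv2.minAreaRect((atz(c,np.argwhere(l==i)[:,::-1],z)[:,:2]*1e3).astype(np.float32));print(n,st[i],np.round(r[0]),np.round(r[1]),r[2])
rect((abs(H-112)<14)&(S>110),.078,"blue");rect((abs(H-60)<25)&(S>80)&(V>40),.055,"green");rect((abs(H-30)<5)&(S>140),.045,"yellow")
for n in("green_box","note_tray","dispenser"):print(n,[(np.round(d["centre"],3).tolist(),round(d["p"],2)) for d in robot.spot_in(n,"top")][:1])
go([.643,-.259,.24],np.pi)
E
```

```text
[ 0.07468902 -0.83622927 -2.9588335 ]
blue [189 170 101  12 711] [567. 150.] [269.  22.] 88.82283782958984
green [330 137  13  32 387] [ 644. -112.] [88. 33.] 0.977767288684845
green [350 137  13  33 389] [ 644. -167.] [91. 33.] 0.6252268552780151
yellow [415 139  35  33 395] [ 645. -379.] [91. 91.] 4.126107692718506
green_box [([0.634, -0.141, 0.057], 0.87)]
note_tray [([0.64, -0.377, 0.032], 0.97)]
dispenser [([0.441, 0.386, 0.238], 0.49)]
t 30.25 tcp [0.4784 0.4057 0.2375] rot [-3.141e+00 -1.000e-03 -3.139e+00] gap 0.044 shift before turn [-162.7 -665.1   -2.5] after turn [-164.6 -664.7   -2.5] turnz 0.003
```

Request:
apply_moves(
  steps=[
    {"grip": 0, "linear": [-8, -35, 0], "turn": [0, 0, 0]},
    {"grip": 0, "linear": [-12, -45, 0], "turn": [0, 0, 0]},
    {"grip": 0, "linear": [-12, -45, 0], "turn": [0, 0, 0]},
    {"grip": 0, "linear": [-12, -45, 0], "turn": [0, 0, 0]},
    {"grip": 0, "linear": [-12, -45, 0], "turn": [0, 0, 0]},
    {"grip": 0, "linear": [-12, -45, 0], "turn": [0, 0, 0]},
    {"grip": 0, "linear": [-12, -45, 0], "turn": [0, 0, 0]},
    {"grip": 0, "linear": [-12, -45, 0], "turn": [0, 0, 0]},
    {"grip": 0, "linear": [-12, -45, 0], "turn": [0, 0, 0]},
    {"grip": 0, "linear": [-12, -45, 0], "turn": [0, 0, 0]},
  ],
)

```text
t: 31.25
tool_pos: [0.5954, -0.0359, 0.2378]
ee_rot: [3.141, 0.0, -3.139]
force: [0.7, 0.2, -3.5]
finger_gap: 0.0439
grip_force: 30.0
```

Request:
apply_moves(
  steps=[
    {"grip": 0, "linear": [-12, -45, 0], "turn": [0, 0, 0]},
    {"grip": 0, "linear": [-12, -45, 0], "turn": [0, 0, 0]},
    {"grip": 0, "linear": [-12, -45, 0], "turn": [0, 0, 0]},
    {"grip": 0, "linear": [-8, -45, 0], "turn": [0, 0, 0]},
    {"grip": 0, "linear": [-4, -35, 0], "turn": [0, 0, 0]},
    {"grip": 0, "linear": [0, -10, 0], "turn": [0, 0, 0]},
    {"grip": 0, "linear": [0, 0, 0], "turn": [0, 0, 0]},
    {"grip": 0, "linear": [0, 0, 0], "turn": [0, 0, 0]},
  ],
)

```text
t: 32.05
tool_pos: [0.6435, -0.2571, 0.2373]
ee_rot: [3.139, -0.001, -3.139]
force: [0.4, 0.7, -3.3]
finger_gap: 0.0439
grip_force: 30.0
```

```bash
python3 - <<'E'
from h import *
w=robot.snapshot("wrist")
for n in("dispenser","green_box","note_tray"):print(n,[(np.round(d["centre"],3).tolist(),round(d["p"],2)) for d in robot.spot_in(n,"wrist")][:2])
cv2.imwrite("pics/w10.png",cv2.convertScaleAbs(w,alpha=1.3)[:,:,::-1])
go([.643,-.259,.035],np.pi)
E
```

```text
dispenser [([0.623, -0.256, 0.254], 0.83)]
green_box [([0.639, -0.152, 0.049], 0.69)]
note_tray [([0.64, -0.375, 0.032], 0.97)]
t 32.25 tcp [ 0.6439 -0.2565  0.238 ] rot [ 3.141  0.    -3.137] gap 0.0438 shift before turn [  1.   -2.7 203. ] after turn [  0.9  -2.5 203. ] turnz 0.005
```

View pics/w10.png

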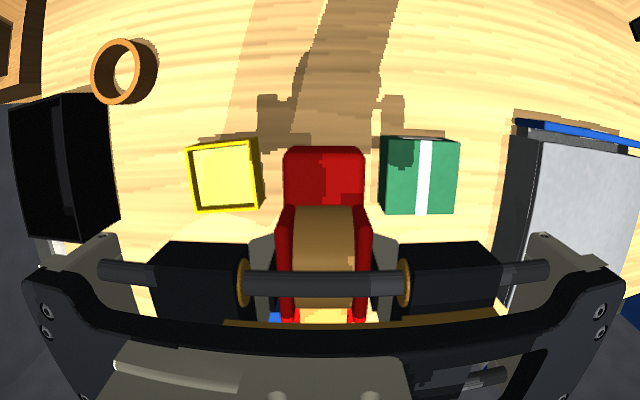

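The wrist view shows the dispenser centred in the grip at (325,250), the yellow tray top at (186–263, 140–212) and the green top at (382–459, 138–214). I'll compute the midpoint.

```bash
python3 - <<'E'
from q import *
c=robot.calibration("wrist")
quad(c,[(186,150),(255,139),(263,207),(194,213)],.045)
quad(c,[(382,138),(459,140),(455,213),(384,214)],.055)
go([.643,-.259,.035],np.pi)
E
```

```text
centre [ 0.6464 -0.377   0.045 ] sides [0.0909 0.0817] long axis dir 1.678
centre [ 0.6421 -0.1408  0.055 ] sides [0.0932 0.0903] long axis dir 1.584
t 32.25 tcp [ 0.6439 -0.2565  0.238 ] rot [ 3.141  0.    -3.137] gap 0.0438 shift before turn [  1.   -2.7 203. ] after turn [  0.9  -2.5 203. ] turnz 0.005
```

Request:
apply_moves(
  steps=[
    {"grip": 0, "linear": [0, -2.5, 25], "turn": [0, 0, 0]},
    {"grip": 0, "linear": [0, 0, 40], "turn": [0, 0, 0]},
    {"grip": 0, "linear": [0, 0, 45], "turn": [0, 0, 0]},
    {"grip": 0, "linear": [0, 0, 45], "turn": [0, 0, 0]},
    {"grip": 0, "linear": [0, 0, 30], "turn": [0, 0, 0]},
    {"grip": 0, "linear": [0, 0, 12], "turn": [0, 0, 0]},
    {"grip": 0, "linear": [0, 0, 4], "turn": [0, 0, 0]},
    {"grip": 0, "linear": [0, 0, 0], "turn": [0, 0, 0]},
    {"grip": 0, "linear": [0, 0, 0], "turn": [0, 0, 0]},
  ],
)

```text
t: 33.15
tool_pos: [0.6453, -0.2621, 0.0392]
ee_rot: [-3.14, 0.004, -3.14]
force: [-0.3, 0.1, -1.7]
finger_gap: 0.0438
grip_force: 30.0
```

Request:
apply_moves(
  steps=[
    {"grip": 0, "linear": [0, 2, 2], "turn": [0, 0, 0]},
    {"grip": 0, "linear": [0, 0, 2], "turn": [0, 0, 0]},
    {"grip": 0, "linear": [0, 0, 1], "turn": [0, 0, 0]},
    {"grip": 0, "linear": [0, 0, 0], "turn": [0, 0, 0]},
  ],
)

```text
t: 33.55
tool_pos: [0.644, -0.2595, 0.0328]
ee_rot: [-3.141, 0.001, -3.14]
force: [-0.9, 1.6, 4.3]
finger_gap: 0.0441
grip_force: 30.0
```

On the bench. Opening the gripper only part way, then backing out.

Request:
apply_moves(
  steps=[
    {"grip": 0.65, "linear": [0, 0, 0], "turn": [0, 0, 0]},
    {"grip": 0.65, "linear": [0, 0, 0], "turn": [0, 0, 0]},
    {"grip": 0.65, "linear": [0, 0, 0], "turn": [0, 0, 0]},
    {"grip": 0.65, "linear": [0, 0, 0], "turn": [0, 0, 0]},
    {"grip": 0.65, "linear": [0, 0, -20], "turn": [0, 0, 0]},
    {"grip": 0.65, "linear": [0, 0, -40], "turn": [0, 0, 0]},
    {"grip": 0.65, "linear": [0, 0, -45], "turn": [0, 0, 0]},
    {"grip": 0.65, "linear": [0, 0, -45], "turn": [0, 0, 0]},
    {"grip": 0.65, "linear": [50, 0, -30], "turn": [0, 0, 0]},
    {"grip": 0.65, "linear": [50, 0, 0], "turn": [0, 0, 0]},
  ],
)

```text
t: 34.55
tool_pos: [0.5541, -0.2602, 0.2124]
ee_rot: [-3.138, 0.01, -3.138]
force: [-0.1, -2.0, -0.2]
finger_gap: 0.0597
grip_force: 0.0
```

Request:
apply_moves(
  steps=[
    {"grip": 0.65, "linear": [40, 0, 0], "turn": [0, 0, 0]},
    {"grip": 0.65, "linear": [40, 0, 0], "turn": [0, 0, 0]},
    {"grip": 0.65, "linear": [0, 0, 0], "turn": [0, 0, 0]},
    {"grip": 0.65, "linear": [0, 0, 0], "turn": [0, 0, 0]},
    {"grip": 0.65, "linear": [0, 0, 0], "turn": [0, 0, 0]},
  ],
)

```text
t: 35.05
tool_pos: [0.4719, -0.2597, 0.2079]
ee_rot: [-3.141, 0.002, -3.14]
force: [0.0, 0.5, -0.9]
finger_gap: 0.0597
grip_force: 0.0
```

```bash
python3 - <<'E'
from h import *
for cam in("top","side"):
  t=robot.snapshot(cam);c=robot.calibration("top")
  for n in("green_box","note_tray","dispenser","drawer_front","carton0","tape_roll","marker"):print(cam,n,[(np.round(d["centre"],3).tolist(),round(d["p"],2)) for d in robot.spot_in(n,cam)][:2])
  if cam=="top":
    T=t;hsv=cv2.cvtColor(t,cv2.COLOR_RGB2HSV).astype(int);H,S,V=hsv[...,0],hsv[...,1],hsv[...,2]
    for n,m,z in(("blue",(abs(H-112)<14)&(S>110),.078),("red",((H<6)|(H>174))&(S>120),.034),("yellow",(abs(H-30)<5)&(S>140),.045),("green",(abs(H-60)<25)&(S>80)&(V>40),.055)):
      k,l,st,_=cv2.connectedComponentsWithStats(m.astype(np.uint8))
      for i in range(1,k):
        if st[i,4]>60 and 100<st[i,1]<250:
          r=cv2.minAreaRect((atz(c,np.argwhere(l==i)[:,::-1],z)[:,:2]*1e3).astype(np.float32));print(n,np.round(r[0]),np.round(r[1]))
cv2.imwrite("pics/end.png",np.vstack([cv2.resize(T,(480,300)),cv2.resize(t,(480,300))])[:,:,::-1])
E
```

```text
top green_box [([0.631, -0.141, 0.056], 0.67)]
top note_tray [([0.679, -0.382, 0.032], 0.48), ([0.311, 0.386, 0.045], 0.33)]
top dispenser [([0.634, -0.259, 0.045], 0.56)]
top drawer_front [([0.563, 0.152, 0.042], 0.87)]
top carton0 []
top tape_roll []
top marker []
blue [567. 151.] [271.  22.]
red [ 639. -257.] [103.  42.]
yellow [ 674. -377.] [34. 90.]
green [ 644. -112.] [88. 33.]
green [ 643. -167.] [91. 33.]
side green_box []
side note_tray [([0.636, -0.374, 0.032], 0.73), ([0.286, -0.253, 0.009], 0.4)]
side dispenser [([0.639, -0.238, 0.038], 0.67)]
side drawer_front [([0.686, 0.202, 0.084], 0.72), ([0.566, 0.174, 0.046], 0.69)]
side carton0 [([0.31, 0.408, 0.041], 0.35)]
side tape_roll [([0.492, -0.497, 0.029], 0.77), ([0.566, 0.174, 0.045], 0.59)]
side marker []
```

View pics/end.png

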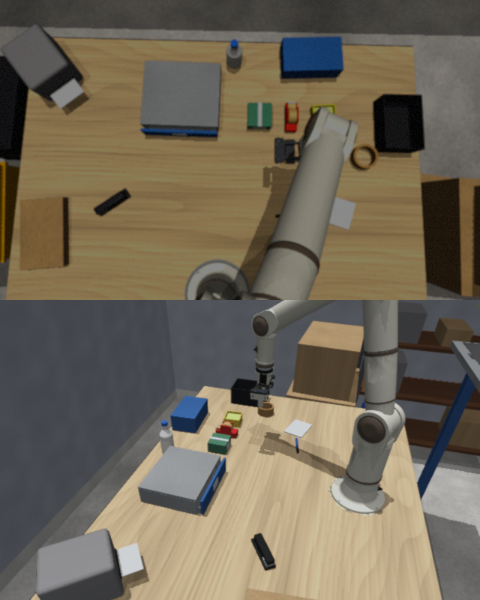

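The drawer is shut (180,130 in the top view). The dispenser stands upright between the green box and the yellow tray, at (291,117). No cartons are left on the bench, so I'm handing in.

```bash
python3 -c "
from cell import robot
print(robot.sign_off())"
```

```text
the job is handed in; nothing more can be done
None
```

I've handed the job in. Both cartons are in the drawer, which is latched shut. The dispenser stands upright within a few mm of the midpoint, and the green box, note tray and bystanders showed no visible shift in the last pictures. The sign-off call returned no verdict.

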